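# Clamp up game-board slats with the torque key

## Task

Clamp up the slats for a game board: lay every wooden slat flat in the rack clamp, all lengthwise along the fence, side by side with their ends in line, centred on the bed. Fit the torque key down onto the clamp's square spindle and wind the jaw in clockwise until the slats are squeezed tight together and the key's slip clutch clicks over; then take the key off and stand it back in its plywood tray, leaving the slats clamped and the jars and the tin undisturbed.

Things in the scene. Friction and masses are not known exactly. Their poses are not given: they have to be found in the camera images.
- slat1: plain light wooden slat, 120 x 28 x 20 mm, about 50 g, one of two to four alike (absent ones read None); starts lying flat on the table. Origin at the centre of its underside, x along its length, y across its 28 mm width, z up
- slat2: plain light wooden slat, 120 x 28 x 20 mm, about 50 g, one of two to four alike (absent ones read None); starts lying flat on the table. Origin at the centre of its underside, x along its length, y across its 28 mm width, z up
- slat3: plain light wooden slat, 120 x 28 x 20 mm, about 50 g, one of two to four alike (absent ones read None); starts lying flat on the table. Origin at the centre of its underside, x along its length, y across its 28 mm width, z up
- slat4: plain light wooden slat, 120 x 28 x 20 mm, about 50 g, one of two to four alike (absent ones read None); starts lying flat on the table. Origin at the centre of its underside, x along its length, y across its 28 mm width, z up
- clamp: grey cast rack clamp, fixed to the table. Origin on the table under the loading bed, z up. The bed is a flat plate, 150 mm along the clamp's x (centre line x = 0), top at z = 20 mm. The fixed fence is at its -y end; the jaw faces the fence and closes towards -y. Slats lie on the bed between them, their length along the clamp's x. Behind the jaw (+y) stands the gear housing with the spindle
- fence_face (a point): foot of the fence's inner face, mid-length, on the bed (clamp x = 0, y = -125, z = 20 mm). The fence is an upright wall, 130 mm long in the clamp's x, 20 mm thick, its top 40 mm above the bed
- jaw (a joint): travel of the jaw towards the fence in m: 0 (the start) fully open, 245 mm between jaw and fence; at most 0.205. Free opening = 0.245 - jaw. Geared to the spindle, 12 mm per rad. The jaw stays where it is left; it can also be slid by hand along the clamp's y against about 6 N, as the gearing runs both ways
- jaw_grip (a point): middle of the jaw's top edge, moving with it. The jaw is an upright steel plate faced with dark wood, 24 mm thick along its travel (12 mm to either side of this point), 130 mm long in the clamp's x; this point is 45 mm above the bed. Fully open there is 46 mm between the jaw's back and the housing. A toothed rack (top 22 mm above the bed) runs back from it through the housing and out behind
- spindle (a joint): angle of the upright spindle in rad, growing clockwise seen from above, 0 with the jaw fully open; clockwise closes the jaw, 12 mm per rad. Friction about 0.07 N m
- spindle_seat (a point): on the spindle's axis (clamp x = 0, y = 220, z = 66 mm), on top of its 34 mm round collar, where the key's underside comes to rest; its axes turn with the spindle and are parallel to the faces of the square. From here the 14 mm square steel shaft rises 26 mm, the last 6 mm tapering to 8 mm. The housing below is 80 mm (x) by 60 mm (y), top at z = 62 mm
- key: torque key, 77 mm tall, 0.25 kg, starts upright in the tray: a steel sleeve 36 mm square and 38 mm tall with a square bore 17.2 mm wide, 32 mm deep, open below, sides parallel to the sleeve's; above it, from 41 to 77 mm, a round black knob 38 mm across to hold and turn. Origin: centre of the underside; x, y square to the sleeve. Fits in any quarter turn, 13 degrees of play
- clutch (a joint): angle of the key's knob relative to its sleeve in rad, growing clockwise seen from above; starts at 0, no end stop. Knob and sleeve turn as one until the torque passes about 0.22 N m; then the clutch clicks over and this angle changes, either way. When the jaw meets tight slats the spindle stops and the clutch clicks (about 12 N on the slats)
- tray: shallow plywood tray, fixed, 130 (x) x 110 (y) mm outside, walls 6 mm thick and 22 mm high, inner floor 6 mm above the table; the key's place. Origin on the table under its centre
- seed_jar: glass jar of seeds with a steel lid, 76 mm across and 120 mm tall; bystander standing upright on the table. Origin at the centre of its underside
- tin: plain tin can, 72 mm across and 100 mm tall; bystander standing upright on the table. Origin at the centre of its underside
- spice_jar: amber glass jar, 64 mm across and 90 mm tall; bystander standing upright on the table. Origin at the centre of its underside

How it is judged:
By the outcome, as a careful person would: the job done as asked, in the order asked, and still so for the second after the job is handed in, with the robot touching nothing.
Of slat1, slat2, slat3, slat4 only 2 to 4 are there at a start; the rules pass over those that are not, and their reading is None.
At some moment in a run one of slat1, slat2, slat3, slat4 may be knocked a few centimetres aside while the robot is not near it.
It also fails if it takes over 210 s, if anything falls off the work surface, if the arm or the gripper's body presses on something with over 40 N, if the wrist force passes 120 N, or if a joint passes its speed limit or range.

## Robot

A 6-joint arm with a two-finger parallel gripper is mounted at the origin on the work surface. World frame = base frame: x ahead of the robot, y to its left, z up, the work surface at z = 0. Lengths are in m, angles in rad, forces in N, time in s.
With the tool pointing down it reaches from about 0.25 to 0.8 m from the base axis. Payload 8.5 kg.
Tool frame: the origin (TCP) lies midway between the tips of the shut fingers; the grasp point (between the pads) lies 19 mm behind it; y points along the fingers, x is the direction in which the jaws open and shut, and the axes are right-handed (so a half turn about y gives the same grasp; the last joint's range is limited). The gripper opens to 85 mm and grips with 20 to 120 N. Pads are 22 mm wide; open, the fingers measure 114 mm over their backs; the gripper's body (76 mm by 85 mm) begins 54 mm behind the grasp point. The pads swing forward as they close: fully open they stand 13 mm farther back than shut.
Start: joints at [1.197, 0.238, -0.013, 1.319, 0, 1.571], TCP at [0.192, 0.489, 0.231] pointing down, gripper open.
Joint ranges: [-2.66, 2.66], [-1.03, 1.9], [-1.14, 1.46], [-1.82, 2.27], [-1.45, 1.34], [-3.14, 3.14]. Speed limits (rad/s): [2.22, 2.22, 2.79, 3.14, 3.14, 3.14].

## Interface

Orientations are given as a rotation vector (axis times angle).
In Python, from cell import r gives the robot as it stands.
- The arm moves only by the shell command python3 -m pendant 'ROWS' [OPENING] [FORCE]. ROWS is JSON, a list of rows, each an object of numbers: "x", "y", "z": the shift along the tool's x, y, z each as a share of 200 mm, from -1 to 1; "ax", "ay", "az": the turn, a rotation vector about the tool's x, y, z each as a share of 60 degrees, from -1 to 1. In form: [{"x": .., "y": .., "z": .., "ax": .., "ay": .., "az": ..}, ...]. A call has 1 to 8 rows; each row is the pose to reach, as a shift and turn from the pose commanded when the call began, along the tool's axes at that moment; what a row does not reach only later rows make up. A row lasts 1/10 s, in which the tool goes at most 50 mm and 8.59 degrees, less where a joint would pass 70% of its speed; a pose out of reach is approached as far as the arm can. A call with a number of a shift or a turn outside -1 to 1 is refused whole. A call with a gripper value outside its range is refused whole. OPENING is the gripper command: -1 is shut, 1 is fully open, values between are in proportion, set as the call begins (- or left out, the last holds). The fingers move at their own pace and stop on an object; FORCE is the grip in N (left out, the last holds). Time passes only in rows, so rows that repeat a pose let the fingers close. It gives the time, the measured TCP pose, the force and the opening at its end, in the units of the state.
- r.get_obs(): the state, without advancing time (a new reading comes with each control period).
- r.get_image(name): name is "scene" or "top" or "wrist"; returns a dict with "image" (384x512x3 uint8, red, green, blue), "range_z" (384x512 float32, m along the optical axis (not along the pixel's ray), 0 where there is no reading), "fx", "fy", "cx", "cy" (pixels), "k1" (the pictures are not rectified: a ray, as slopes to the right and down, at radius r is drawn at 1 + k1 r^2 times it, then the intrinsics apply), "world_from_camera" (4x4, takes a point from camera to world coordinates). Camera axes: x right, y down, z forward; pixel columns grow to the right and rows downward; lengths in m; the calibration is good to about 2 mm. A picture is of the moment at which its call begins.
- r.sign_off(): hands the job in, once; it reports no verdict.
The state is a dict: "t": time; "qpos": joint angles; "joint_vel": joint speeds; "joint_torque": joint torques, N m; "eef_pos": TCP position; "tool_rot": TCP orientation; "ft_force": force on the tool from outside, world axes, zero at the start; "ft_torque": the same for the moment, N m; "finger_gap": finger opening in m.
Only numpy, scipy, OpenCV 4.12 (cv2) and the standard library are available. Lean on these libraries where they do the work, as an engineer would, in place of code of your own. Each camera call takes 0.05 s, during which the arm holds its last target. There are 200 camera calls.

## Working session

There is one attempt and no reset: what is moved stays moved. The work goes in short steps, Python scripts to look and compute and a shell command to move; the robot and the scene stay as the last step left them, time stands still between calls to the robot, and variables do not carry over. Pictures are saved under pics/ and viewed, about 12 in all and at most 16, crops included, and the job is handed in when it is done.

```bash
ls; mkdir -p pics; cat > h.py <<'E'
import numpy as np, cv2
from scipy.spatial.transform import Rotation as R
from cell import r
def snap(name,fn=None):
    d=r.get_image(name)
    if fn: cv2.imwrite('pics/'+fn,d['image'][:,:,::-1])
    return d
def pts(d):
    h,w=d['range_z'].shape
    u,v=np.meshgrid(np.arange(w),np.arange(h))
    xd=(u-d['cx'])/d['fx']; yd=(v-d['cy'])/d['fy']
    x,y=xd.copy(),yd.copy()
    for _ in range(15):
        s=1+d['k1']*(x*x+y*y); x,y=xd/s,yd/s
    z=d['range_z']; P=np.stack([x*z,y*z,z],-1)
    T=d['world_from_camera']
    W=P@T[:3,:3].T+T[:3,3]; W[z==0]=np.nan
    return W
E
python3 - <<'E'
from h import *
o=r.get_obs()
for k,v in o.items(): print(k,np.round(v,3))
for n in ('top','scene'):
    d=snap(n,n+'0.png'); np.savez(n+'0.npz',**d); print(n,d['fx'],d['k1'],np.round(d['world_from_camera'],3).tolist())
E
```

```text
pics
t 0.0
qpos [ 1.197  0.239 -0.014  1.319 -0.     1.571]
joint_vel [-0.001  0.    -0.    -0.001 -0.001 -0.   ]
joint_torque [-1.0000e-03 -5.3878e+01  3.4645e+01  1.8000e-02 -0.0000e+00  0.0000e+00]
eef_pos [0.192 0.488 0.231]
tool_rot [-1.364 -0.929  0.931]
ft_force [-0.49   0.039  0.148]
ft_torque [-0.016  0.014  0.058]
finger_gap 0.085
top 466.97033587438995 0.005552142598380832 [[-0.004, -0.992, 0.124, 0.482], [-1.0, 0.008, 0.025, -0.072], [-0.026, -0.124, -0.992, 1.283], [0.0, 0.0, 0.0, 1.0]]
scene 457.9452479542576 -0.08680183487633081 [[0.812, 0.307, -0.496, 1.204], [0.583, -0.44, 0.683, -0.89], [-0.008, -0.844, -0.537, 0.725], [0.0, 0.0, 0.0, 1.0]]
```

View pics/top0.png

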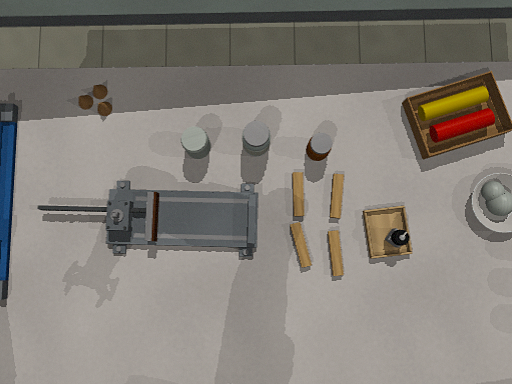

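View pics/scene0.png

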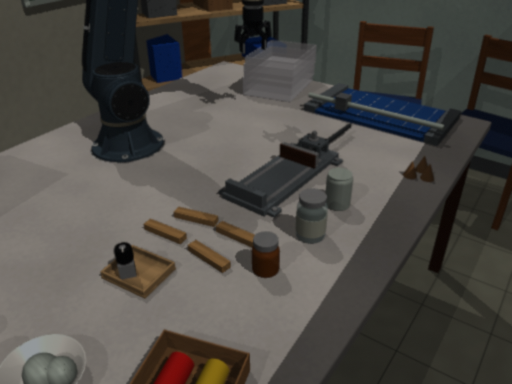

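Top view: four slats at about (298,194), (337,195), (300,245) and (335,253). The key is in the tray at (399,237). The clamp has its fence at about x=253 and the spindle at (118,215). The jars and tin are above.

```bash
cat >> h.py <<'E'
def slats(d,W,zlo=.012,zhi=.03,box=None):
    im=d['image'].astype(int); m=(W[...,2]>zlo)&(W[...,2]<zhi)&(im[...,0]-im[...,2]>40)
    if box is not None: m&=(W[...,0]>box[0])&(W[...,0]<box[1])&(W[...,1]>box[2])&(W[...,1]<box[3])
    n,l,s,c=cv2.connectedComponentsWithStats(m.astype(np.uint8))
    out=[]
    for i in range(1,n):
        if s[i,4]<150: continue
        p=W[l==i]; (cx,cy),(a,b),th=cv2.minAreaRect((p[:,:2]*1000).astype(np.float32))
        if a<b: a,b,th=b,a,th-90
        out.append((s[i,4],cx,cy,a,b,(th+90)%180-90,np.median(p[:,2])*1000,p[:,:2].mean(0)*1000))
    return out
E
python3 - <<'E'
from h import *
d=dict(np.load('top0.npz')); W=pts(d)
print('table',[np.round(W[v,u],4) for v,u in ((300,200),(300,300),(150,280))])
for s in slats(d,W): print([np.round(x,1) for x in s])
z=W[...,2]
def comp(m,nm):
    n,l,s,c=cv2.connectedComponentsWithStats(m.astype(np.uint8))
    for i in range(1,n):
        if s[i,4]<25: continue
        p=W[l==i]; q=cv2.minAreaRect((p[:,:2]*1000).astype(np.float32)); print(nm,s[i,4],np.round(c[i]),np.round(q[0],1),np.round(q[1],1),round(q[2],1),np.round(np.median(p[:,2]),4),np.round(p.mean(0),4))
roi=np.zeros(z.shape,bool); roi[120:280,90:270]=1
comp(roi&(z>.012)&(z<.03),'bed'); comp(roi&(z>.05)&(z<.061),'fence'); comp(roi&(z>.0605)&(z<.0645),'jawish/house')
comp(roi&(z>.0645)&(z<.1),'65-100')
roi[:]=0; roi[190:270,355:420]=1
comp(roi&(z>.015)&(z<.03),'trayrim'); comp(roi&(z>.07)&(z<.1),'knob')
roi[:]=0; roi[110:165,170:340]=1
comp(roi&(z>.07),'jars')
E
```

```text
table [array([ 0.3431,  0.0816, -0.001 ]), array([ 0.3429, -0.1874,  0.001 ]), array([ 0.7523, -0.1395,  0.0034])]
[np.int32(436), np.float64(628.6), np.float64(-186.1), np.float64(118.5), np.float64(26.7), np.float64(-0.0), np.float64(19.2), array([ 628. , -186.1])]
[np.int32(444), np.float64(622.5), np.float64(-290.9), np.float64(119.1), np.float64(27.4), np.float64(-6.0), np.float64(19.5), array([ 622.6, -290.5])]
[np.int32(289), np.float64(524.4), np.float64(-422.7), np.float64(129.0), np.float64(110.2), np.float64(6.6), np.float64(20.7), array([ 523.9, -401.1])]
[np.int32(442), np.float64(491.2), np.float64(-190.5), np.float64(118.8), np.float64(26.8), np.float64(14.3), np.float64(19.4), array([ 490.9, -190.1])]
[np.int32(462), np.float64(468.8), np.float64(-283.3), np.float64(119.1), np.float64(27.5), np.float64(5.2), np.float64(19.2), array([ 468.3, -283. ])]
bed 33 [204. 154.] [740.7  72.5] [13.2 53.4] 33.8 0.022 [0.7388 0.0718 0.0213]
bed 25 [256. 153.] [742.4 -72.3] [60.4 14.9] 87.7 0.0222 [ 0.7399 -0.0735  0.0227]
bed 6757 [188. 218.] [563.6 131. ] [412.9 197.5] 88.2 0.019
[... 1115 characters left out ...]
0711  0.0863]
65-100 224 [150. 214.] [571.7 205.4] [ 23.4 116. ] 88.5 0.0663 [0.571  0.2057 0.0665]
65-100 104 [116. 215.] [569.5 297. ] [31.2 32. ] 88.1 0.0689 [0.5692 0.2951 0.0746]
trayrim 397 [387. 232.] [ 524.1 -423.5] [129.7 111.6] 6.6 0.0208 [ 0.5238 -0.4209  0.0209]
trayrim 32 [391. 238.] [ 505.8 -429.7] [50.9 26. ] 9.2 0.0224 [ 0.5078 -0.4292  0.0222]
knob 199 [401. 237.] [ 507.9 -440.7] [37.7 35.8] 87.1 0.0824 [ 0.5079 -0.4394  0.0817]
jars 701 [256. 136.] [770.3 -74.5] [70. 73.] 40.7 0.1183 [ 0.7665 -0.0737  0.1119]
jars 600 [195. 140.] [764.2  86.9] [67.3 68.5] 84.7 0.0984 [0.7615 0.0863 0.0965]
jars 377 [321. 143.] [ 751.7 -242.6] [53.5 55.2] 5.2 0.0894 [ 0.7513 -0.2421  0.089 ]
```

```bash
python3 - <<'E'
from h import *
d=dict(np.load('top0.npz')); 
im=d['image'][:,:,::-1]
a=cv2.resize(im[170:260,90:270],None,fx=4,fy=4,interpolation=cv2.INTER_CUBIC)
b=cv2.resize(im[195:270,355:420],None,fx=4,fy=4,interpolation=cv2.INTER_CUBIC)
c=np.zeros((600,720,3),np.uint8); c[:360]=a; c[362:600,:260]=b[:238]; cv2.imwrite('pics/crop1.png',c)
E
```

```text
(no output)
```

View pics/crop1.png

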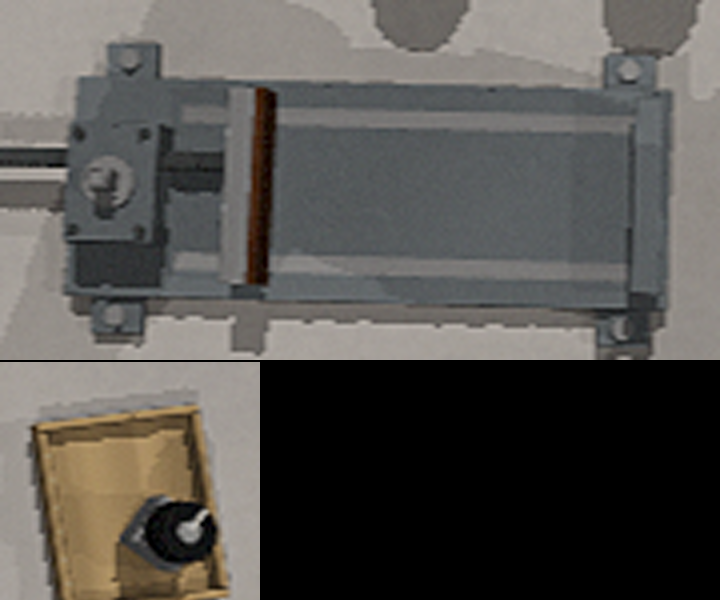

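The clamp origin is at about (0.563, 0.0746) with yaw about -1.7°, and the slats and key are located. Next I need a planning helper and the first move.

```bash
cat >> h.py <<'E'
CO=np.array([.563,.0746]); CY=np.radians(-1.7)
def cl(x,y):
    c,s=np.cos(CY),np.sin(CY); return CO+np.array([c*x-s*y,s*x+c*y])
def plan(*wps,s=1):
    """wps: (x,y,z,yaw_deg of tool z axis from world x). prints shares from current pose"""
    o=r.get_obs(); p=np.array(o['eef_pos']); T=R.from_rotvec(o['tool_rot']); M=T.as_matrix()
    print('t',round(o['t'],2),'p',np.round(p,4),'toolz yaw',round(np.degrees(np.arctan2(M[1,2],M[0,2])),2),'tilt',np.round(M[2],3),'q',np.round(o['qpos'],2),'gap',round(o['finger_gap'],4),'F',np.round(o['ft_force'],1))
    for x,y,z,w in wps:
        w=np.radians(w); zz=np.array([np.cos(w),np.sin(w),0]); yy=np.array([0,0,-1.]); G=np.stack([np.cross(yy,zz),yy,zz],1)
        print((x,y,z),'xyz',np.round(M.T@(np.array([x,y,z])-p)/.2,4),'a',np.round(R.from_matrix(M.T@G).as_rotvec()/np.radians(60),4))
E
python3 - <<'E'
from h import *
plan((.6286,-.1861,.15,0),(.6286,-.1861,.15,180))
E
```

```text
t 0.1 p [0.1916 0.4884 0.2307] toolz yaw 158.58 tilt [-0.001 -1.    -0.   ] q [ 1.2   0.24 -0.01  1.32 -0.    1.57] gap 0.0855 F [ 0.3 -0.6 -0.2]
(0.6286, -0.1861, 0.15) xyz [-2.3411  0.4068 -3.2657] a [ 1.700e-03  2.643e+00 -3.000e-04]
(0.6286, -0.1861, 0.15) xyz [-2.3411  0.4068 -3.2657] a [-2.00e-04 -3.57e-01 -1.20e-03]
```

```bash
python3 -m pendant '[{"ay":-0.14},{"ay":-0.28},{"ay":-0.357},{"ay":-0.357}]' 1 40; python3 - <<'E'
from h import *
plan((.6286,-.1861,.15,0),(.6286,-.1861,.15,180))
E
```

```text
t 0.1 p [0.1916 0.4884 0.2307] toolz yaw 158.58 tilt [-0.001 -1.    -0.   ] q [ 1.2   0.24 -0.01  1.32 -0.    1.57] gap 0.0855 F [ 0.3 -0.6 -0.2]
(0.6286, -0.1861, 0.15) xyz [-2.3411  0.4068 -3.2657] a [ 1.700e-03  2.643e+00 -3.000e-04]
(0.6286, -0.1861, 0.15) xyz [-2.3411  0.4068 -3.2657] a [-2.00e-04 -3.57e-01 -1.20e-03]$[0]: bad value
```

```bash
python3 -m pendant '[{"x":0,"y":0,"z":0,"ax":0,"ay":-0.14,"az":0},{"x":0,"y":0,"z":0,"ax":0,"ay":-0.28,"az":0},{"x":0,"y":0,"z":0,"ax":0,"ay":-0.357,"az":0},{"x":0,"y":0,"z":0,"ax":0,"ay":-0.357,"az":0}]' 1 40; python3 - <<'E'
from h import *
plan((.6286,-.1861,.15,0),(.6286,-.1861,.15,180))
E
```

```text
t: 0.5
eef_pos: [0.1916, 0.4885, 0.2309]
tool_rot: [-1.209, -1.209, 1.211]
ft_force: [-0.3, 0.1, 0.6]
finger_gap: 0.0852
t 0.5 p [0.1916 0.4885 0.2309] toolz yaw -179.94 tilt [-0.001 -1.     0.   ] q [ 1.2   0.24 -0.01  1.32  0.    1.2 ] gap 0.0852 F [-0.3  0.1  0.6]
(0.6286, -0.1861, 0.15) xyz [-3.375   0.4067 -2.1815] a [-1.300e-03 -2.999e+00  5.000e-04]
(0.6286, -0.1861, 0.15) xyz [-3.375   0.4067 -2.1815] a [-0.0003  0.001  -0.0008]
```

```bash

python3 -m pendant '[{"x":-0.84,"y":0.1,"z":-0.545,"ax":0,"ay":0,"az":0},{"x":-0.84,"y":0.1,"z":-0.545,"ax":0,"ay":0,"az":0},{"x":-0.84,"y":0.1,"z":-0.545,"ax":0,"ay":0,"az":0},{"x":-0.84,"y":0.1,"z":-0.545,"ax":0,"ay":0,"az":0},{"x":-0.84,"y":0.1,"z":-0.545,"ax":0,"ay":0,"az":0}]' 
python3 -m pendant '[{"x":-0.84,"y":0.1,"z":-0.545,"ax":0,"ay":0,"az":0},{"x":-0.84,"y":0.1,"z":-0.545,"ax":0,"ay":0,"az":0},{"x":-0.84,"y":0.1,"z":-0.545,"ax":0,"ay":0,"az":0},{"x":-0.84,"y":0.1,"z":-0.545,"ax":0,"ay":0,"az":0},{"x":-0.84,"y":0.1,"z":-0.545,"ax":0,"ay":0,"az":0}]' 
python3 -m pendant '[{"x":-0.84,"y":0.1,"z":-0.545,"ax":0,"ay":0,"az":0},{"x":-0.84,"y":0.1,"z":-0.545,"ax":0,"ay":0,"az":0},{"x":-0.84,"y":0.1,"z":-0.545,"ax":0,"ay":0,"az":0},{"x":-0.84,"y":0.1,"z":-0.545,"ax":0,"ay":0,"az":0},{"x":-0.84,"y":0.1,"z":-0.545,"ax":0,"ay":0,"az":0}]' 
python3 -m pendant '[{"x":-0.85,"y":0.1,"z":-0.545,"ax":0,"ay":0,"az":0},{"x":-0.85,"y":0.1,"z":-0.545,"ax":0,"ay":0,"az":0},{"x":-0.85,"y":0.1,"z":-0.545,"ax":0,"ay":0,"az":0},{"x":-0.85,"y":0.1,"z":-0.545,"ax":0,"ay":0,"az":0},{"x":-0.85,"y":0.1,"z":-0.545,"ax":0,"ay":0,"az":0},{"x":-0.85,"y":0.1,"z":-0.545,"ax":0,"ay":0,"az":0}]' 
python3 - <<'E'
from h import *
plan((.6286,-.1861,.004,180))
d=snap('wrist','wrist1.png'); W=pts(d)
for s in slats(d,W): print([np.round(x,1) for x in s])
E
```

```text
t: 1.0
eef_pos: [0.3024, 0.3162, 0.2108]
tool_rot: [-1.215, -1.202, 1.205]
ft_force: [-0.1, -0.4, 0.3]
finger_gap: 0.0854
t: 1.5
eef_pos: [0.4119, 0.1489, 0.1907]
tool_rot: [-1.214, -1.202, 1.204]
ft_force: [0.1, 0.4, -0.2]
finger_gap: 0.0854
t: 2.0
eef_pos: [0.5213, -0.0184, 0.1703]
tool_rot: [-1.213, -1.205, 1.205]
ft_force: [0.5, -0.2, -0.3]
finger_gap: 0.0855
t: 2.6
eef_pos: [0.628, -0.1849, 0.1501]
tool_rot: [-1.208, -1.207, 1.208]
ft_force: [-0.4, 0.3, -0.0]
finger_gap: 0.0857
t 2.6 p [ 0.628  -0.1849  0.1501] toolz yaw 179.87 tilt [ 0.001 -1.     0.002] q [-0.29  0.5   0.17  1.25  0.   -0.28] gap 0.0857 F [-0.4  0.3 -0. ]
(0.6286, -0.1861, 0.004) xyz [-0.0067  0.7306 -0.0044] a [-0.0017 -0.0022  0.0008]
[np.int32(1151), np.float64(536.3), np.float64(-383.9), np.float64(98.2), np.float64(41.7), np.float64(6.0), np.float64(21.0), array([ 544.6, -370. ])]
[np.int32(1979), np.float64(509.3), np.float64(-276.7), np.float64(39.8), np.float64(28.1), np.float64(4.4), np.float64(19.3), array([ 510. , -276.5])]
[np.int32(3034), np.float64(519.6), np.float64(-180.2), np.float64(62.1), np.float64(27.9), np.float64(14.3), np.float64(19.5), array([ 520.7, -180.3])]
[np.int32(4515), np.float64(623.2), np.float64(-287.9), np.float64(120.1), np.float64(28.0), np.float64(-6.4), np.float64(19.4), array([ 619.1, -287.2])]
[np.int32(4598), np.float64(628.6), np.float64(-183.5), np.float64(119.7), np.float64(27.6), np.float64(0.9), np.float64(19.5), array([ 625. , -183.5])]
```

View pics/wrist1.png

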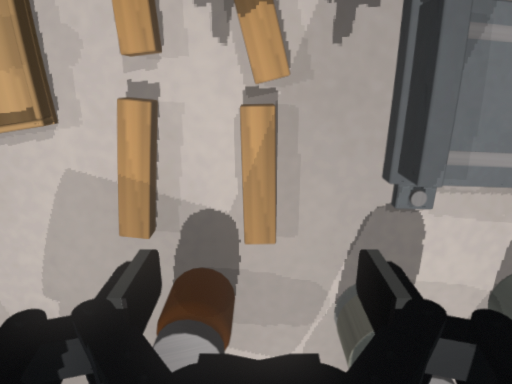

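The wrist view shows slat A centred between the fingers (258,175) and slat B at (137,168); the spice jar is clear of the gripper.

```bash

python3 -m pendant '[{"x":0,"y":0.5,"z":-0.003,"ax":0,"ay":-0.01,"az":0},{"x":0,"y":0.5,"z":-0.003,"ax":0,"ay":-0.01,"az":0},{"x":0,"y":0.73,"z":-0.003,"ax":0,"ay":-0.01,"az":0},{"x":0,"y":0.73,"z":-0.003,"ax":0,"ay":-0.01,"az":0}]'
python3 -m pendant '[{"x":0,"y":0,"z":0,"ax":0,"ay":0,"az":0},{"x":0,"y":0,"z":0,"ax":0,"ay":0,"az":0},{"x":0,"y":0,"z":0,"ax":0,"ay":0,"az":0},{"x":0,"y":0,"z":0,"ax":0,"ay":0,"az":0},{"x":0,"y":0,"z":0,"ax":0,"ay":0,"az":0},{"x":0,"y":0,"z":0,"ax":0,"ay":0,"az":0}]' -1 40
python3 -m pendant '[{"x":0,"y":-0.25,"z":0,"ax":0,"ay":0,"az":0},{"x":0,"y":-0.5,"z":0,"ax":0,"ay":0,"az":0},{"x":0,"y":-0.55,"z":0,"ax":0,"ay":0,"az":0},{"x":0,"y":-0.55,"z":0,"ax":0,"ay":0,"az":0}]'
python3 - <<'E'
from h import *
a=cl(0,-89)if 0 else cl(0,-.089)
plan((*a,.115,178.3),(*a,.026,178.3))
snap('wrist','wrist2.png')
E
```

```text
t: 3.05
eef_pos: [0.6236, -0.1818, 0.0002]
tool_rot: [-1.194, -1.212, 1.22]
ft_force: [-0.8, 0.6, -0.3]
finger_gap: 0.0853
t: 3.65
eef_pos: [0.6296, -0.1856, 0.0077]
tool_rot: [-1.207, -1.219, 1.216]
ft_force: [-0.9, 2.0, 9.2]
finger_gap: 0.0267
t: 4.05
eef_pos: [0.6299, -0.1859, 0.1186]
tool_rot: [-1.21, -1.22, 1.215]
ft_force: [0.3, 0.4, -1.2]
finger_gap: 0.0264
t 4.05 p [ 0.6299 -0.1859  0.1186] toolz yaw -179.41 tilt [-0.002 -1.    -0.005] q [-0.29  0.51  0.11  1.17 -0.   -0.3 ] gap 0.0264 F [ 0.3  0.4 -1.2]
(np.float64(0.5603597042764251), np.float64(-0.014360827550625177), 0.115) xyz [0.8611 0.0148 0.339 ] a [ 0.0052  0.0381 -0.0016]
(np.float64(0.5603597042764251), np.float64(-0.014360827550625177), 0.026) xyz [0.8619 0.4598 0.3415] a [ 0.0052  0.0381 -0.0016]
```

View pics/wrist2.png

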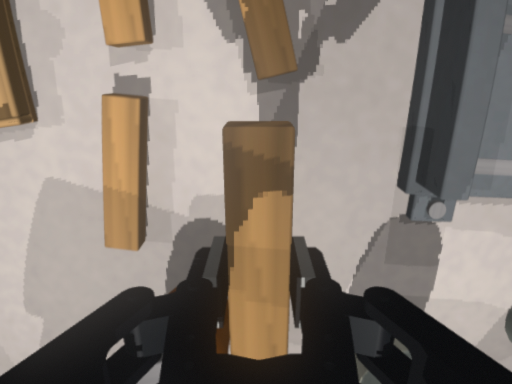

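```bash

python3 -m pendant '[{"x":0.86,"y":0,"z":0.335,"ax":0.005,"ay":0.038,"az":0},{"x":0.86,"y":0,"z":0.335,"ax":0.005,"ay":0.038,"az":0},{"x":0.86,"y":0,"z":0.335,"ax":0.005,"ay":0.038,"az":0},{"x":0.86,"y":0,"z":0.335,"ax":0.005,"ay":0.038,"az":0},{"x":0.86,"y":0,"z":0.335,"ax":0.005,"ay":0.038,"az":0},{"x":0.86,"y":0,"z":0.335,"ax":0.005,"ay":0.038,"az":0}]'
python3 - <<'E'
from h import *
a=cl(0.001,-.089)
plan((*a,.06,178.3),(*a,.0285,178.3))
d=snap('wrist','wrist3.png'); np.savez('w3.npz',**d)
E
```

```text
t: 4.7
eef_pos: [0.5585, -0.0134, 0.1139]
tool_rot: [-1.217, -1.183, 1.193]
ft_force: [1.1, -0.1, 0.3]
finger_gap: 0.0271
t 4.7 p [ 0.5585 -0.0134  0.1139] toolz yaw 178.42 tilt [-0.    -1.     0.008] q [-0.02  0.36 -0.14  1.07 -0.    0.  ] gap 0.0271 F [ 1.1 -0.1  0.3]
(np.float64(0.5613592641365445), np.float64(-0.014390493794710288), 0.06) xyz [-0.0047  0.2695 -0.0163] a [-0.0072  0.002  -0.0004]
(np.float64(0.5613592641365445), np.float64(-0.014390493794710288), 0.0285) xyz [-0.0046  0.427  -0.0175] a [-0.0072  0.002  -0.0004]
```

View pics/wrist3.png

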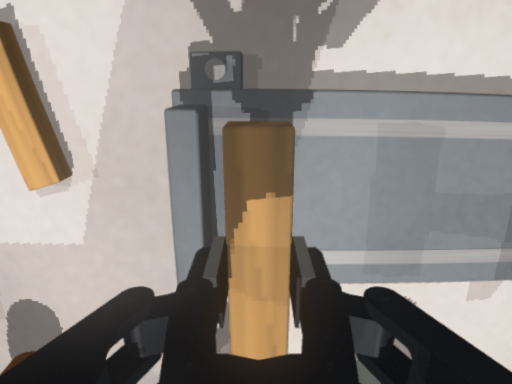

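The slat is held straight, over the bed just inside the fence (fence right edge about 215, slat 225–293). I'll lower and release it.

```bash

python3 -m pendant '[{"x":-0.004,"y":0.2,"z":-0.015,"ax":-0.005,"ay":0.002,"az":0},{"x":-0.004,"y":0.38,"z":-0.015,"ax":-0.005,"ay":0.002,"az":0},{"x":-0.004,"y":0.425,"z":-0.015,"ax":-0.005,"ay":0.002,"az":0},{"x":-0.004,"y":0.425,"z":-0.015,"ax":-0.005,"ay":0.002,"az":0},{"x":-0.004,"y":0.425,"z":-0.015,"ax":-0.005,"ay":0.002,"az":0}]'
python3 -m pendant '[{"x":0,"y":0,"z":0,"ax":0,"ay":0,"az":0},{"x":0,"y":0,"z":0,"ax":0,"ay":0,"az":0},{"x":0,"y":0,"z":0,"ax":0,"ay":0,"az":0},{"x":0,"y":0,"z":0,"ax":0,"ay":0,"az":0}]' -0.15
python3 -m pendant '[{"x":0,"y":-0.2,"z":0,"ax":0,"ay":0,"az":0},{"x":0,"y":-0.45,"z":0,"ax":0,"ay":0,"az":0},{"x":0,"y":-0.55,"z":0,"ax":0,"ay":0,"az":0},{"x":0,"y":-0.55,"z":0,"ax":0,"ay":0,"az":0}]'
python3 - <<'E'
from h import *
d=snap('top'); W=pts(d)
for s in slats(d,W,zhi=.046): print([np.round(x,1) for x in s])
plan((.6232,-.289,.12,173.8),(.6232,-.289,.01,173.8))
E
```

```text
t: 5.25
eef_pos: [0.5624, -0.0158, 0.0304]
tool_rot: [-1.224, -1.185, 1.186]
ft_force: [0.0, 0.1, -0.1]
finger_gap: 0.0268
t: 5.65
eef_pos: [0.5622, -0.0149, 0.0306]
tool_rot: [-1.224, -1.186, 1.186]
ft_force: [-0.4, 0.2, 0.5]
finger_gap: 0.036
t: 6.05
eef_pos: [0.5641, -0.0148, 0.144]
tool_rot: [-1.229, -1.191, 1.183]
ft_force: [-0.0, 0.7, 0.2]
finger_gap: 0.0363
[np.int32(552), np.float64(872.3), np.float64(-610.5), np.float64(181.7), np.float64(44.4), np.float64(-72.8), np.float64(40.3), array([ 864.3, -599.7])]
[np.int32(370), np.float64(810.2), np.float64(-629.9), np.float64(162.7), np.float64(47.1), np.float64(-72.8), np.float64(40.5), array([ 800.8, -614.2])]
[np.int32(444), np.float64(622.4), np.float64(-290.5), np.float64(119.5), np.float64(26.9), np.float64(-6.1), np.float64(19.4), array([ 621.7, -290.2])]
[np.int32(345), np.float64(524.1), np.float64(-423.1), np.float64(129.2), np.float64(110.7), np.float64(6.8), np.float64(20.8), array([ 527.7, -411.3])]
[np.int32(448), np.float64(491.2), np.float64(-190.3), np.float64(118.5), np.float64(26.7), np.float64(14.2), np.float64(19.5), array([ 491. , -190.1])]
[np.int32(468), np.float64(468.8), np.float64(-283.2), np.float64(118.9), np.float64(28.1), np.float64(4.8), np.float64(19.2), array([ 468.3, -282.9])]
t 6.1 p [ 0.563  -0.0148  0.1418] toolz yaw 178.21 tilt [-0.    -1.    -0.003] q [-0.03  0.34 -0.1   1.13 -0.    0.01] gap 0.0362 F [-1.2 -0.3 -0.6]
(0.6232, -0.289, 0.12) xyz [-1.3607  0.1104 -0.3434] a [ 0.0031  0.0735 -0.0001]
(0.6232, -0.289, 0.01) xyz [-1.3606  0.6604 -0.3416] a [ 0.0031  0.0735 -0.0001]
```

```bash

python3 -m pendant '[{"x":-0.68,"y":0.05,"z":-0.17,"ax":0,"ay":0.07,"az":0},{"x":-0.68,"y":0.05,"z":-0.17,"ax":0,"ay":0.07,"az":0},{"x":-0.68,"y":0.05,"z":-0.17,"ax":0,"ay":0.07,"az":0},{"x":-0.68,"y":0.05,"z":-0.17,"ax":0,"ay":0.07,"az":0}]' 1
python3 -m pendant '[{"x":-0.68,"y":0.05,"z":-0.12,"ax":0,"ay":0,"az":0},{"x":-0.68,"y":0.05,"z":-0.12,"ax":0,"ay":0,"az":0},{"x":-0.68,"y":0.05,"z":-0.12,"ax":0,"ay":0,"az":0},{"x":-0.68,"y":0.05,"z":-0.12,"ax":0,"ay":0,"az":0},{"x":-0.68,"y":0.05,"z":-0.12,"ax":0,"ay":0,"az":0}]'
python3 - <<'E'
from h import *
plan((.6232,-.289,.06,173.8),(.6232,-.289,.009,173.8))
d=snap('wrist'); W=pts(d)
for s in slats(d,W): print([np.round(x,1) for x in s])
E
```

```text
t: 6.5
eef_pos: [0.5915, -0.156, 0.1278]
tool_rot: [-1.258, -1.127, 1.13]
ft_force: [0.2, -0.0, 0.0]
finger_gap: 0.0858
t: 7.0
eef_pos: [0.6004, -0.2896, 0.1185]
tool_rot: [-1.255, -1.129, 1.131]
ft_force: [0.0, 1.1, 0.8]
finger_gap: 0.0854
t 7.0 p [ 0.6004 -0.2896  0.1185] toolz yaw 173.92 tilt [ 0.001 -1.     0.003] q [-0.45  0.53  0.15  1.19  0.   -0.34] gap 0.0854 F [0.  1.1 0.8]
(0.6232, -0.289, 0.06) xyz [ 0.0147  0.292  -0.1137] a [-0.0027  0.002   0.0011]
(0.6232, -0.289, 0.009) xyz [ 0.0144  0.547  -0.1145] a [-0.0027  0.002   0.0011]
[np.int32(3519), np.float64(524.9), np.float64(-420.4), np.float64(129.5), np.float64(110.0), np.float64(6.7), np.float64(21.1), array([ 528.7, -400.8])]
[np.int32(3653), np.float64(499.1), np.float64(-277.9), np.float64(59.3), np.float64(27.6), np.float64(5.4), np.float64(19.5), array([ 499.9, -278. ])]
[np.int32(4389), np.float64(512.9), np.float64(-182.5), np.float64(75.8), np.float64(28.6), np.float64(14.3), np.float64(19.5), array([ 514. , -182.8])]
[np.int32(5242), np.float64(623.5), np.float64(-288.1), np.float64(120.2), np.float64(27.5), np.float64(-6.3), np.float64(19.5), array([ 618.8, -287.6])]
```

```bash

python3 -m pendant '[{"x":0.01,"y":0.25,"z":-0.115,"ax":0,"ay":0,"az":0},{"x":0.01,"y":0.45,"z":-0.115,"ax":0,"ay":0,"az":0},{"x":0.01,"y":0.545,"z":-0.115,"ax":0,"ay":0,"az":0},{"x":0.01,"y":0.545,"z":-0.115,"ax":0,"ay":0,"az":0},{"x":0.01,"y":0.545,"z":-0.115,"ax":0,"ay":0,"az":0}]'
python3 -m pendant '[{"x":0,"y":0,"z":0,"ax":0,"ay":0,"az":0},{"x":0,"y":0,"z":0,"ax":0,"ay":0,"az":0},{"x":0,"y":0,"z":0,"ax":0,"ay":0,"az":0},{"x":0,"y":0,"z":0,"ax":0,"ay":0,"az":0},{"x":0,"y":0,"z":0,"ax":0,"ay":0,"az":0},{"x":0,"y":0,"z":0,"ax":0,"ay":0,"az":0}]' -1 40
python3 -m pendant '[{"x":0,"y":-0.25,"z":0,"ax":0,"ay":0,"az":0},{"x":0,"y":-0.5,"z":0,"ax":0,"ay":0,"az":0},{"x":0,"y":-0.55,"z":0,"ax":0,"ay":0,"az":0},{"x":0,"y":-0.55,"z":0,"ax":0,"ay":0,"az":0},{"x":0,"y":-0.55,"z":0,"ax":0,"ay":0,"az":0}]'
python3 - <<'E'
from h import *
a=cl(0,-.035)
plan((*a,.12,178.3),(*a,.0285,178.3))
E
```

```text
t: 7.55
eef_pos: [0.6247, -0.2888, 0.0119]
tool_rot: [-1.256, -1.133, 1.133]
ft_force: [0.4, -0.3, 0.8]
finger_gap: 0.0852
t: 8.15
eef_pos: [0.6249, -0.2904, 0.0124]
tool_rot: [-1.258, -1.132, 1.132]
ft_force: [-0.7, -0.1, 6.0]
finger_gap: 0.0266
t: 8.65
eef_pos: [0.6239, -0.2899, 0.1202]
tool_rot: [-1.256, -1.131, 1.132]
ft_force: [-0.7, 0.6, -1.3]
finger_gap: 0.0268
t 8.65 p [ 0.6239 -0.2899  0.1202] toolz yaw 173.99 tilt [ 0.    -1.     0.001] q [-0.43  0.57  0.22  1.22 -0.   -0.33] gap 0.0268 F [-0.7  0.6 -1.3]
(np.float64(0.5619616814570211), np.float64(0.039615404895821556), 0.12) xyz [1.606  0.0019 0.4804] a [-0.0013 -0.0718  0.0003]
(np.float64(0.5619616814570211), np.float64(0.039615404895821556), 0.0285) xyz [1.6058 0.4594 0.4797] a [-0.0013 -0.0718  0.0003]
```

```bash

python3 -m pendant '[{"x":0.8,"y":0,"z":0.24,"ax":0,"ay":0,"az":0},{"x":0.8,"y":0,"z":0.24,"ax":0,"ay":0,"az":0},{"x":0.8,"y":0,"z":0.24,"ax":0,"ay":0,"az":0},{"x":0.8,"y":0,"z":0.24,"ax":0,"ay":0,"az":0}]'
python3 -m pendant '[{"x":0.806,"y":0,"z":0.23,"ax":0,"ay":-0.072,"az":0},{"x":0.806,"y":0,"z":0.23,"ax":0,"ay":-0.072,"az":0},{"x":0.806,"y":0,"z":0.23,"ax":0,"ay":-0.072,"az":0},{"x":0.806,"y":0,"z":0.23,"ax":0,"ay":-0.072,"az":0},{"x":0.806,"y":0,"z":0.23,"ax":0,"ay":-0.072,"az":0},{"x":0.806,"y":0,"z":0.23,"ax":0,"ay":-0.072,"az":0}]'
python3 - <<'E'
from h import *
a=cl(0.002,-.035)
plan((*a,.12,178.3),(*a,.033,178.3))
E
```

```text
t: 9.05
eef_pos: [0.5908, -0.1219, 0.119]
tool_rot: [-1.251, -1.131, 1.135]
ft_force: [-0.9, -0.1, -1.5]
finger_gap: 0.0266
t: 9.65
eef_pos: [0.5641, 0.039, 0.12]
tool_rot: [-1.222, -1.186, 1.19]
ft_force: [0.4, -0.4, -0.3]
finger_gap: 0.0264
t 9.65 p [0.5641 0.039  0.12  ] toolz yaw 178.37 tilt [-0.001 -1.     0.002] q [ 0.07  0.37 -0.12  1.08 -0.    0.1 ] gap 0.0264 F [ 0.4 -0.4 -0.3]
(np.float64(0.5639608011772599), np.float64(0.039556072407651334), 0.12) xyz [0.0028 0.0001 0.0007] a [-0.0019  0.0012 -0.0008]
(np.float64(0.5639608011772599), np.float64(0.039556072407651334), 0.033) xyz [ 3.200e-03  4.351e-01 -1.000e-04] a [-0.0019  0.0012 -0.0008]
```

Lower, release and lift, then go partway towards C.

```bash

python3 -m pendant '[{"x":0.003,"y":0.2,"z":0,"ax":0,"ay":0,"az":0},{"x":0.003,"y":0.38,"z":0,"ax":0,"ay":0,"az":0},{"x":0.003,"y":0.435,"z":0,"ax":0,"ay":0,"az":0},{"x":0.003,"y":0.435,"z":0,"ax":0,"ay":0,"az":0},{"x":0.003,"y":0.435,"z":0,"ax":0,"ay":0,"az":0}]'
python3 -m pendant '[{"x":0,"y":0,"z":0,"ax":0,"ay":0,"az":0},{"x":0,"y":0,"z":0,"ax":0,"ay":0,"az":0},{"x":0,"y":0,"z":0,"ax":0,"ay":0,"az":0},{"x":0,"y":0,"z":0,"ax":0,"ay":0,"az":0}]' -0.15
python3 -m pendant '[{"x":0,"y":-0.2,"z":0,"ax":0,"ay":0,"az":0},{"x":0,"y":-0.45,"z":0,"ax":0,"ay":0,"az":0},{"x":0,"y":-0.55,"z":0,"ax":0,"ay":0,"az":0},{"x":0,"y":-0.55,"z":0,"ax":0,"ay":0,"az":0}]'
python3 -m pendant '[{"x":-0.57,"y":0,"z":0.18,"ax":0,"ay":0,"az":0},{"x":-0.57,"y":0,"z":0.18,"ax":0,"ay":0,"az":0},{"x":-0.57,"y":0,"z":0.18,"ax":0,"ay":0,"az":0},{"x":-0.57,"y":0,"z":0.18,"ax":0,"ay":0,"az":0}]' 1
python3 - <<'E'
from h import *
plan((.4915,-.1885,.12,194.3),(.4915,-.1885,.012,194.3))
E
```

```text
t: 10.15
eef_pos: [0.5649, 0.0388, 0.0344]
tool_rot: [-1.224, -1.186, 1.187]
ft_force: [-0.0, 0.5, -0.1]
finger_gap: 0.0267
t: 10.55
eef_pos: [0.5648, 0.0398, 0.0347]
tool_rot: [-1.223, -1.188, 1.187]
ft_force: [0.4, 0.7, 0.0]
finger_gap: 0.036
t: 10.95
eef_pos: [0.5666, 0.0401, 0.148]
tool_rot: [-1.227, -1.193, 1.184]
ft_force: [1.2, -0.6, -0.7]
finger_gap: 0.0365
t: 11.35
eef_pos: [0.5238, -0.0751, 0.1435]
tool_rot: [-1.223, -1.184, 1.186]
ft_force: [0.3, 0.9, 0.1]
finger_gap: 0.0856
t 11.35 p [ 0.5238 -0.0751  0.1435] toolz yaw 178.14 tilt [-0.    -1.     0.002] q [-0.14  0.29 -0.17  1.11 -0.   -0.11] gap 0.0856 F [0.3 0.9 0.1]
(0.4915, -0.1885, 0.12) xyz [-0.5717  0.1178  0.1426] a [-1.700e-03 -2.693e-01 -2.000e-04]
(0.4915, -0.1885, 0.012) xyz [-0.5714  0.6578  0.1417] a [-1.700e-03 -2.693e-01 -2.000e-04]
```

```bash

python3 -m pendant '[{"x":-0.571,"y":0.1,"z":0.142,"ax":0,"ay":-0.269,"az":0},{"x":-0.571,"y":0.1,"z":0.142,"ax":0,"ay":-0.269,"az":0},{"x":-0.571,"y":0.1,"z":0.142,"ax":0,"ay":-0.269,"az":0},{"x":-0.571,"y":0.1,"z":0.142,"ax":0,"ay":-0.269,"az":0},{"x":-0.571,"y":0.1,"z":0.142,"ax":0,"ay":-0.269,"az":0}]'
python3 - <<'E'
from h import *
plan((.4915,-.1885,.012,194.3))
d=snap('wrist'); W=pts(d)
for s in slats(d,W): print([np.round(x,1) for x in s])
E
```

```text
t: 11.85
eef_pos: [0.4935, -0.186, 0.1236]
tool_rot: [-1.079, -1.392, 1.392]
ft_force: [-0.2, -0.6, -0.4]
finger_gap: 0.0855
t 11.85 p [ 0.4935 -0.186   0.1236] toolz yaw -165.6 tilt [ 0.001 -1.     0.001] q [-0.36  0.3  -0.21  1.06  0.   -0.61] gap 0.0855 F [-0.2 -0.6 -0.4]
(0.4915, -0.1885, 0.012) xyz [-0.0101  0.5581  0.0123] a [-0.0007  0.0016  0.0008]
[np.int32(6157), np.float64(468.9), np.float64(-280.5), np.float64(118.8), np.float64(28.5), np.float64(4.8), np.float64(19.4), array([ 465.3, -280.4])]
[np.int32(1256), np.float64(519.5), np.float64(-377.2), np.float64(129.4), np.float64(24.2), np.float64(6.2), np.float64(21.1), array([ 516.1, -370.2])]
[np.int32(5548), np.float64(491.6), np.float64(-187.6), np.float64(119.3), np.float64(27.7), np.float64(14.4), np.float64(19.5), array([ 487.3, -188.7])]
```

```bash

python3 -m pendant '[{"x":-0.007,"y":0.25,"z":0.012,"ax":0,"ay":0,"az":0},{"x":-0.007,"y":0.45,"z":0.012,"ax":0,"ay":0,"az":0},{"x":-0.007,"y":0.56,"z":0.012,"ax":0,"ay":0,"az":0},{"x":-0.007,"y":0.56,"z":0.012,"ax":0,"ay":0,"az":0},{"x":-0.007,"y":0.56,"z":0.012,"ax":0,"ay":0,"az":0}]'
python3 -m pendant '[{"x":0,"y":0,"z":0,"ax":0,"ay":0,"az":0},{"x":0,"y":0,"z":0,"ax":0,"ay":0,"az":0},{"x":0,"y":0,"z":0,"ax":0,"ay":0,"az":0},{"x":0,"y":0,"z":0,"ax":0,"ay":0,"az":0},{"x":0,"y":0,"z":0,"ax":0,"ay":0,"az":0},{"x":0,"y":0,"z":0,"ax":0,"ay":0,"az":0}]' -1 40
python3 -m pendant '[{"x":0,"y":-0.25,"z":0,"ax":0,"ay":0,"az":0},{"x":0,"y":-0.5,"z":0,"ax":0,"ay":0,"az":0},{"x":0,"y":-0.55,"z":0,"ax":0,"ay":0,"az":0},{"x":0,"y":-0.55,"z":0,"ax":0,"ay":0,"az":0},{"x":0,"y":-0.55,"z":0,"ax":0,"ay":0,"az":0}]'
python3 - <<'E'
from h import *
a=cl(0.002,.019)
plan((*a,.12,178.3),(*a,.033,178.3))
E
```

```text
t: 12.4
eef_pos: [0.4922, -0.1874, 0.0127]
tool_rot: [-1.078, -1.394, 1.394]
ft_force: [0.8, -0.8, -0.1]
finger_gap: 0.0854
t: 13.0
eef_pos: [0.492, -0.1885, 0.0132]
tool_rot: [-1.08, -1.393, 1.393]
ft_force: [-1.0, 0.5, 7.0]
finger_gap: 0.0267
t: 13.5
eef_pos: [0.491, -0.1882, 0.1215]
tool_rot: [-1.078, -1.392, 1.393]
ft_force: [0.1, 0.1, -1.1]
finger_gap: 0.0266
t 13.5 p [ 0.491  -0.1882  0.1215] toolz yaw -165.54 tilt [ 0.    -1.     0.001] q [-0.37  0.3  -0.22  1.05 -0.   -0.62] gap 0.0266 F [ 0.1  0.1 -1.1]
(np.float64(0.5655627783578558), np.float64(0.09353230485409808), 0.12) xyz [ 1.2709  0.0072 -0.7127] a [-8.000e-04  2.693e-01  2.000e-04]
(np.float64(0.5655627783578558), np.float64(0.09353230485409808), 0.033) xyz [ 1.2708  0.4422 -0.7131] a [-8.000e-04  2.693e-01  2.000e-04]
```

```bash

python3 -m pendant '[{"x":0.635,"y":0,"z":-0.35,"ax":0,"ay":0,"az":0},{"x":0.635,"y":0,"z":-0.35,"ax":0,"ay":0,"az":0},{"x":0.635,"y":0,"z":-0.35,"ax":0,"ay":0,"az":0},{"x":0.635,"y":0,"z":-0.35,"ax":0,"ay":0,"az":0}]'
python3 -m pendant '[{"x":0.635,"y":0,"z":-0.355,"ax":0,"ay":0.269,"az":0},{"x":0.635,"y":0,"z":-0.355,"ax":0,"ay":0.269,"az":0},{"x":0.635,"y":0,"z":-0.355,"ax":0,"ay":0.269,"az":0},{"x":0.635,"y":0,"z":-0.355,"ax":0,"ay":0.269,"az":0},{"x":0.635,"y":0,"z":-0.355,"ax":0,"ay":0.269,"az":0},{"x":0.635,"y":0,"z":-0.355,"ax":0,"ay":0.269,"az":0}]'
python3 - <<'E'
from h import *
a=cl(0.001,.019)
plan((*a,.034,178.3))
E
```

```text
t: 13.9
eef_pos: [0.5275, -0.0434, 0.1201]
tool_rot: [-1.073, -1.395, 1.396]
ft_force: [-0.6, -1.4, -1.1]
finger_gap: 0.0264
t: 14.5
eef_pos: [0.5637, 0.0918, 0.1209]
tool_rot: [-1.222, -1.185, 1.189]
ft_force: [0.3, 0.1, -0.2]
finger_gap: 0.0263
t 14.5 p [0.5637 0.0918 0.1209] toolz yaw 178.31 tilt [-0.001 -1.     0.003] q [ 0.16  0.37 -0.11  1.09 -0.    0.19] gap 0.0263 F [ 0.3  0.1 -0.2]
(np.float64(0.5645632184977364), np.float64(0.09356197109818318), 0.034) xyz [ 0.0096  0.4347 -0.0053] a [-0.0025  0.0002 -0.0011]
```

```bash

python3 -m pendant '[{"x":0.009,"y":0.2,"z":-0.004,"ax":0,"ay":0,"az":0},{"x":0.009,"y":0.38,"z":-0.004,"ax":0,"ay":0,"az":0},{"x":0.009,"y":0.435,"z":-0.004,"ax":0,"ay":0,"az":0},{"x":0.009,"y":0.435,"z":-0.004,"ax":0,"ay":0,"az":0},{"x":0.009,"y":0.435,"z":-0.004,"ax":0,"ay":0,"az":0}]'
python3 -m pendant '[{"x":0,"y":0,"z":0,"ax":0,"ay":0,"az":0},{"x":0,"y":0,"z":0,"ax":0,"ay":0,"az":0},{"x":0,"y":0,"z":0,"ax":0,"ay":0,"az":0},{"x":0,"y":0,"z":0,"ax":0,"ay":0,"az":0}]' -0.15
python3 -m pendant '[{"x":0,"y":-0.2,"z":0,"ax":0,"ay":0,"az":0},{"x":0,"y":-0.45,"z":0,"ax":0,"ay":0,"az":0},{"x":0,"y":-0.55,"z":0,"ax":0,"ay":0,"az":0},{"x":0,"y":-0.55,"z":0,"ax":0,"ay":0,"az":0}]'
python3 -m pendant '[{"x":-0.9,"y":0,"z":0.2,"ax":0,"ay":0,"az":0},{"x":-0.9,"y":0,"z":0.2,"ax":0,"ay":0,"az":0},{"x":-0.9,"y":0,"z":0.2,"ax":0,"ay":0,"az":0},{"x":-0.9,"y":0,"z":0.2,"ax":0,"ay":0,"az":0}]' 1
python3 - <<'E'
from h import *
plan((.469,-.281,.12,185),(.469,-.281,.012,185))
E
```

```text
t: 15.0
eef_pos: [0.5656, 0.0935, 0.0357]
tool_rot: [-1.224, -1.186, 1.187]
ft_force: [0.0, -0.7, -0.4]
finger_gap: 0.0261
t: 15.4
eef_pos: [0.5657, 0.0946, 0.0356]
tool_rot: [-1.223, -1.188, 1.187]
ft_force: [0.0, 0.0, -0.1]
finger_gap: 0.0361
t: 15.8
eef_pos: [0.5675, 0.095, 0.149]
tool_rot: [-1.227, -1.193, 1.184]
ft_force: [0.4, 0.2, -0.7]
finger_gap: 0.0363
t: 16.2
eef_pos: [0.5186, -0.0863, 0.1443]
tool_rot: [-1.222, -1.186, 1.188]
ft_force: [0.5, 0.3, 0.4]
finger_gap: 0.0852
t 16.2 p [ 0.5186 -0.0863  0.1443] toolz yaw 178.28 tilt [-0.    -1.     0.002] q [-0.16  0.28 -0.18  1.11 -0.   -0.13] gap 0.0852 F [0.5 0.3 0.4]
(0.469, -0.281, 0.12) xyz [-0.9803  0.1222  0.2184] a [-0.0017 -0.112  -0.0004]
(0.469, -0.281, 0.012) xyz [-0.9801  0.6622  0.2175] a [-0.0017 -0.112  -0.0004]
```

```bash

python3 -m pendant '[{"x":-0.97,"y":0.12,"z":0.22,"ax":0,"ay":-0.112,"az":0},{"x":-0.97,"y":0.12,"z":0.22,"ax":0,"ay":-0.112,"az":0},{"x":-0.97,"y":0.12,"z":0.22,"ax":0,"ay":-0.112,"az":0},{"x":-0.97,"y":0.12,"z":0.22,"ax":0,"ay":-0.112,"az":0},{"x":-0.97,"y":0.12,"z":0.22,"ax":0,"ay":-0.112,"az":0},{"x":-0.97,"y":0.12,"z":0.22,"ax":0,"ay":-0.112,"az":0}]'
python3 - <<'E'
from h import *
plan((.469,-.281,.012,185))
d=snap('wrist'); W=pts(d)
for s in slats(d,W): print([np.round(x,1) for x in s])
E
```

```text
t: 16.8
eef_pos: [0.4694, -0.2775, 0.1201]
tool_rot: [-1.165, -1.271, 1.272]
ft_force: [0.1, 0.5, -0.1]
finger_gap: 0.0855
t 16.8 p [ 0.4694 -0.2775  0.1201] toolz yaw -175.12 tilt [ 0.001 -1.     0.002] q [-0.53  0.33 -0.17  1.07  0.   -0.62] gap 0.0855 F [ 0.1  0.5 -0.1]
(0.469, -0.281, 0.012) xyz [-0.0179  0.5403  0.0025] a [-0.0017 -0.002   0.0012]
[np.int32(5598), np.float64(469.0), np.float64(-280.3), np.float64(119.4), np.float64(27.5), np.float64(5.0), np.float64(19.6), array([ 464.7, -280.8])]
[np.int32(1001), np.float64(477.0), np.float64(-389.9), np.float64(101.1), np.float64(53.5), np.float64(48.9), np.float64(21.1), array([ 477.8, -384.9])]
[np.int32(204), np.float64(466.9), np.float64(-462.0), np.float64(31.0), np.float64(6.4), np.float64(-79.8), np.float64(21.2), array([ 466.9, -462.1])]
[np.int32(363), np.float64(585.5), np.float64(-450.8), np.float64(51.2), np.float64(26.7), np.float64(64.4), np.float64(21.2), array([ 584.3, -452.4])]
```

```bash

python3 -m pendant '[{"x":-0.015,"y":0.25,"z":0.002,"ax":0,"ay":0,"az":0},{"x":-0.015,"y":0.45,"z":0.002,"ax":0,"ay":0,"az":0},{"x":-0.015,"y":0.54,"z":0.002,"ax":0,"ay":0,"az":0},{"x":-0.015,"y":0.54,"z":0.002,"ax":0,"ay":0,"az":0},{"x":-0.015,"y":0.54,"z":0.002,"ax":0,"ay":0,"az":0}]'
python3 -m pendant '[{"x":0,"y":0,"z":0,"ax":0,"ay":0,"az":0},{"x":0,"y":0,"z":0,"ax":0,"ay":0,"az":0},{"x":0,"y":0,"z":0,"ax":0,"ay":0,"az":0},{"x":0,"y":0,"z":0,"ax":0,"ay":0,"az":0},{"x":0,"y":0,"z":0,"ax":0,"ay":0,"az":0},{"x":0,"y":0,"z":0,"ax":0,"ay":0,"az":0}]' -1 40
python3 -m pendant '[{"x":0,"y":-0.25,"z":0,"ax":0,"ay":0,"az":0},{"x":0,"y":-0.5,"z":0,"ax":0,"ay":0,"az":0},{"x":0,"y":-0.55,"z":0,"ax":0,"ay":0,"az":0},{"x":0,"y":-0.55,"z":0,"ax":0,"ay":0,"az":0},{"x":0,"y":-0.55,"z":0,"ax":0,"ay":0,"az":0}]'
python3 - <<'E'
from h import *
a=cl(0.001,.073)
plan((*a,.12,178.3),(*a,.034,178.3))
E
```

```text
t: 17.35
eef_pos: [0.471, -0.2787, 0.0137]
tool_rot: [-1.165, -1.275, 1.275]
ft_force: [0.3, -0.0, 0.1]
finger_gap: 0.0854
t: 17.95
eef_pos: [0.4708, -0.2801, 0.0142]
tool_rot: [-1.168, -1.274, 1.274]
ft_force: [-1.0, 0.8, 7.2]
finger_gap: 0.0265
t: 18.45
eef_pos: [0.47, -0.2796, 0.1225]
tool_rot: [-1.166, -1.273, 1.274]
ft_force: [1.4, 0.6, -0.7]
finger_gap: 0.0266
t 18.45 p [ 0.47   -0.2796  0.1225] toolz yaw -174.97 tilt [ 0.    -1.     0.001] q [-0.54  0.33 -0.17  1.07 -0.   -0.62] gap 0.0266 F [ 1.4  0.6 -0.7]
(np.float64(0.5661651956783325), np.float64(0.14753820354462993), 0.12) xyz [ 2.0853  0.0126 -0.6665] a [-0.0007  0.1122  0.0003]
(np.float64(0.5661651956783325), np.float64(0.14753820354462993), 0.034) xyz [ 2.0852  0.4426 -0.6668] a [-0.0007  0.1122  0.0003]
```

```bash

python3 -m pendant '[{"x":0.695,"y":0,"z":-0.223,"ax":0,"ay":0,"az":0},{"x":0.695,"y":0,"z":-0.223,"ax":0,"ay":0,"az":0},{"x":0.695,"y":0,"z":-0.223,"ax":0,"ay":0,"az":0},{"x":0.695,"y":0,"z":-0.223,"ax":0,"ay":0,"az":0}]'
python3 -m pendant '[{"x":0.695,"y":0,"z":-0.223,"ax":0,"ay":0,"az":0},{"x":0.695,"y":0,"z":-0.223,"ax":0,"ay":0,"az":0},{"x":0.695,"y":0,"z":-0.223,"ax":0,"ay":0,"az":0},{"x":0.695,"y":0,"z":-0.223,"ax":0,"ay":0,"az":0}]'
python3 -m pendant '[{"x":0.695,"y":0,"z":-0.223,"ax":0,"ay":0.112,"az":0},{"x":0.695,"y":0,"z":-0.223,"ax":0,"ay":0.112,"az":0},{"x":0.695,"y":0,"z":-0.223,"ax":0,"ay":0.112,"az":0},{"x":0.695,"y":0,"z":-0.223,"ax":0,"ay":0.112,"az":0},{"x":0.695,"y":0,"z":-0.223,"ax":0,"ay":0.112,"az":0},{"x":0.695,"y":0,"z":-0.223,"ax":0,"ay":0.112,"az":0}]'
python3 - <<'E'
from h import *
a=cl(0.002,.073)
plan((*a,.034,178.3))
E
```

```text
t: 18.85
eef_pos: [0.5021, -0.1326, 0.1212]
tool_rot: [-1.16, -1.276, 1.277]
ft_force: [-0.0, -1.3, -1.5]
finger_gap: 0.0265
t: 19.25
eef_pos: [0.5349, 0.009, 0.1213]
tool_rot: [-1.161, -1.276, 1.278]
ft_force: [-0.7, -0.8, -0.5]
finger_gap: 0.0264
t: 19.85
eef_pos: [0.5663, 0.1459, 0.1221]
tool_rot: [-1.223, -1.185, 1.189]
ft_force: [0.3, -1.3, 0.1]
finger_gap: 0.0265
t 19.85 p [0.5663 0.1459 0.1221] toolz yaw 178.27 tilt [-0.001 -1.     0.002] q [ 0.25  0.4  -0.07  1.11 -0.    0.28] gap 0.0265 F [ 0.3 -1.3  0.1]
(np.float64(0.5671647555384518), np.float64(0.1475085373005448), 0.034) xyz [ 0.0089  0.4404 -0.0048] a [-0.0022 -0.0005 -0.0013]
```

```bash

python3 -m pendant '[{"x":0.008,"y":0.2,"z":-0.004,"ax":0,"ay":0,"az":0},{"x":0.008,"y":0.38,"z":-0.004,"ax":0,"ay":0,"az":0},{"x":0.008,"y":0.44,"z":-0.004,"ax":0,"ay":0,"az":0},{"x":0.008,"y":0.44,"z":-0.004,"ax":0,"ay":0,"az":0},{"x":0.008,"y":0.44,"z":-0.004,"ax":0,"ay":0,"az":0}]'
python3 -m pendant '[{"x":0,"y":0,"z":0,"ax":0,"ay":0,"az":0},{"x":0,"y":0,"z":0,"ax":0,"ay":0,"az":0},{"x":0,"y":0,"z":0,"ax":0,"ay":0,"az":0},{"x":0,"y":0,"z":0,"ax":0,"ay":0,"az":0}]' -0.15
python3 -m pendant '[{"x":0,"y":-0.2,"z":0,"ax":0,"ay":0,"az":0},{"x":0,"y":-0.45,"z":0,"ax":0,"ay":0,"az":0},{"x":0,"y":-0.7,"z":0,"ax":0,"ay":0,"az":0},{"x":0,"y":-0.9,"z":0,"ax":0,"ay":0,"az":0},{"x":0,"y":-0.9,"z":0,"ax":0,"ay":0,"az":0}]'
python3 -m pendant '[{"x":-0.6,"y":-0.2,"z":-0.45,"ax":0,"ay":0,"az":0},{"x":-0.6,"y":-0.2,"z":-0.45,"ax":0,"ay":0,"az":0},{"x":-0.6,"y":-0.2,"z":-0.45,"ax":0,"ay":0,"az":0},{"x":-0.6,"y":-0.2,"z":-0.45,"ax":0,"ay":0,"az":0},{"x":-0.6,"y":-0.2,"z":-0.45,"ax":0,"ay":0,"az":0}]' 1
python3 - <<'E'
from h import *
plan((.508,-.44,.15,180))
d=snap('wrist','wrist4.png'); np.savez('w4.npz',**d); W=pts(d)
for s in slats(d,W,zlo=.03,zhi=.048): print([np.round(x,1) for x in s])
E
```

```text
t: 20.35
eef_pos: [0.568, 0.1477, 0.0356]
tool_rot: [-1.224, -1.186, 1.187]
ft_force: [-0.1, -0.2, -0.8]
finger_gap: 0.0266
t: 20.75
eef_pos: [0.5681, 0.1489, 0.0356]
tool_rot: [-1.223, -1.188, 1.188]
ft_force: [-0.6, 0.6, 0.2]
finger_gap: 0.0365
t: 21.25
eef_pos: [0.5704, 0.1497, 0.2216]
tool_rot: [-1.228, -1.196, 1.182]
ft_force: [0.9, 0.2, -0.5]
finger_gap: 0.0366
t: 21.75
eef_pos: [0.655, 0.025, 0.2545]
tool_rot: [-1.224, -1.185, 1.186]
ft_force: [-0.3, 0.2, -0.6]
finger_gap: 0.0856
t 21.75 p [0.655  0.025  0.2545] toolz yaw 178.19 tilt [-0.    -1.     0.001] q [ 0.04  0.47  0.39  1.49 -0.    0.07] gap 0.0856 F [-0.3  0.2 -0.6]
(0.508, -0.44, 0.15) xyz [-2.3469  0.5235  0.6606] a [-0.0006 -0.0302 -0.0002]
[np.int32(6782), np.float64(562.1), np.float64(29.5), np.float64(119.5), np.float64(55.8), np.float64(-2.7), np.float64(39.5), array([558.9,  29.6])]
[np.int32(3501), np.float64(564.6), np.float64(95.1), np.float64(119.2), np.float64(28.7), np.float64(-2.7), np.float64(39.5), array([562.6,  94.7])]
[np.int32(3456), np.float64(565.8), np.float64(149.0), np.float64(119.3), np.float64(28.9), np.float64(-1.9), np.float64(39.5), array([563.9, 148.7])]
```

View pics/wrist4.png

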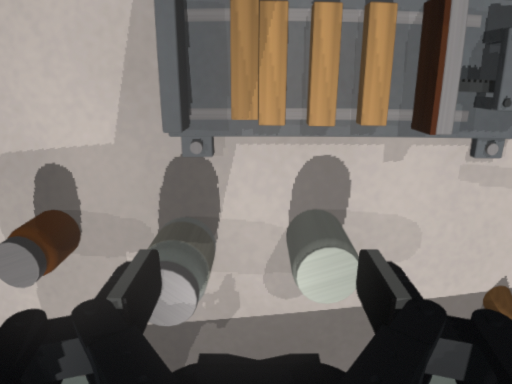

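The picture shows slat A now lying against B (columns 232–258 and 259–287), so it has been knocked sideways. Its near end is about 5 px short of the others. I'll measure with the full lengths in view.

```bash

python3 -m pendant '[{"x":0,"y":0,"z":0.22,"ax":0,"ay":0,"az":0},{"x":0,"y":0,"z":0.22,"ax":0,"ay":0,"az":0},{"x":0,"y":0,"z":0.22,"ax":0,"ay":0,"az":0}]' 1
cat >> h.py <<'E'
def clampview(fn=None):
    d=snap('wrist',fn); W=pts(d); im=d['image'].astype(int)
    c,s=np.cos(CY),np.sin(CY); q=(W[...,:2]-CO)@np.array([[c,-s],[s,c]])
    m=(W[...,2]>.033)&(W[...,2]<.046)&(im[...,0]-im[...,2]>35)
    f=(W[...,2]>.055)&(W[...,2]<.066)&(q[...,1]<-.1)&(q[...,1]>-.16)
    print('fence x',np.round(np.percentile(q[f][:,0],[.5,99.5])*1000,1),'y',np.round(np.percentile(q[f][:,1],[.5,50,99.5])*1000,1))
    b=(W[...,2]>.014)&(W[...,2]<.026)&(np.abs(q[...,1])<.1)&(np.abs(q[...,0])<.09)
    print('bed x',np.round(np.percentile(q[b][:,0],[.3,99.7])*1000,1))
    for x0 in (-.045,0,.045): # width edges
        k=m&(abs(q[...,0]-x0)<.004); h,_=np.histogram(q[k][:,1],np.arange(-.125,.13,.001)); e=np.diff(np.r_[0,(h>2).astype(int),0]); print('x0',x0,'y runs',[(a-125,bb-125) for a,bb in zip(np.where(e==1)[0],np.where(e==-1)[0])])
    return d,W,q,m
E
python3 - <<'E'
from h import *
d,W,q,m=clampview('wrist5.png')
for y in (4-60-1,): pass
for yc in (-52,-44,-38,-31,13,19,25,68,74,80):
    k=m&(abs(q[...,1]*1000-yc)<2); v=q[k][:,0]*1000
    print(yc,len(v),np.round(np.percentile(v,[.5,99.5]),1) if len(v) else '')
plan()
E
```

```text
t: 22.1
eef_pos: [0.6087, 0.029, 0.2554]
tool_rot: [-1.222, -1.188, 1.189]
ft_force: [0.7, -0.1, 0.7]
finger_gap: 0.0855
fence x [-64.  201.5] y [-149.5 -130.3 -102.5]
bed x [-74.6  74.9]
x0 -0.045 y runs [(np.int64(-73), np.int64(-17)), (np.int64(6), np.int64(35)), (np.int64(61), np.int64(89))]
x0 0 y runs [(np.int64(-74), np.int64(-17)), (np.int64(7), np.int64(34)), (np.int64(60), np.int64(89))]
x0 0.045 y runs [(np.int64(-74), np.int64(-54)), (np.int64(-53), np.int64(-37)), (np.int64(-36), np.int64(-18)), (np.int64(6), np.int64(34)), (np.int64(59), np.int64(88))]
-52 453 [-63.5  54.3]
-44 465 [-61.4  59.9]
-38 448 [-58.6  59.8]
-31 455 [-57.9  60. ]
13 450 [-57.3  61. ]
19 445 [-57.3  61.1]
25 458 [-57.5  61. ]
68 440 [-58.4  59.7]
74 445 [-58.2  59.4]
80 433 [-58.6  59.7]
t 22.15 p [0.61   0.0288 0.2558] toolz yaw 178.42 tilt [ 0.    -1.    -0.001] q [ 0.05  0.38  0.26  1.44 -0.    0.07] gap 0.0851 F [1.1 0.  0.5]
```

View pics/wrist5.png

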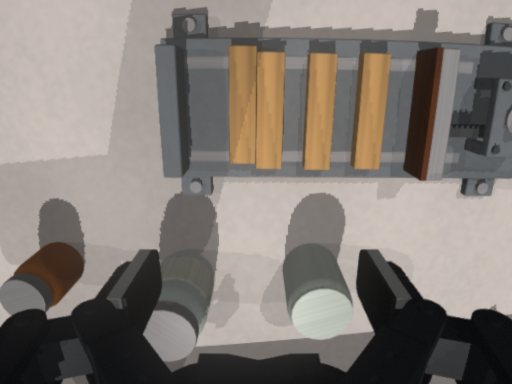

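The second wrist view, with the bed edges at clamp x ±75, puts the slat centres at A −4.6, B +1, C +1.9 and D +0.6 mm. I'll nudge A about 5.5 mm in +x with shut fingers at its near-robot end.

```bash
python3 - <<'E'
from h import *
a=cl(-.092,-.075)
plan((*a,.15,178.3),(*a,.033,178.3))
E
```

```text
t 22.15 p [0.61   0.0288 0.2558] toolz yaw 178.42 tilt [ 0.    -1.    -0.001] q [ 0.05  0.38  0.26  1.44 -0.    0.07] gap 0.0851 F [1.1 0.  0.5]
(np.float64(0.4688155245626333), np.float64(0.0023623049468763924), 0.15) xyz [-0.1519  0.5283  0.7022] a [0.0008 0.0019 0.    ]
(np.float64(0.4688155245626333), np.float64(0.0023623049468763924), 0.033) xyz [-0.1519  1.1133  0.7027] a [0.0008 0.0019 0.    ]
```

```bash

python3 -m pendant '[{"x":-0.152,"y":0.52,"z":0.7,"ax":0,"ay":0,"az":0},{"x":-0.152,"y":0.52,"z":0.7,"ax":0,"ay":0,"az":0},{"x":-0.152,"y":0.52,"z":0.7,"ax":0,"ay":0,"az":0},{"x":-0.152,"y":0.52,"z":0.7,"ax":0,"ay":0,"az":0},{"x":-0.152,"y":0.52,"z":0.7,"ax":0,"ay":0,"az":0},{"x":-0.152,"y":0.52,"z":0.7,"ax":0,"ay":0,"az":0}]' -1
python3 -m pendant '[{"x":0,"y":0.2,"z":0,"ax":0,"ay":0,"az":0},{"x":0,"y":0.4,"z":0,"ax":0,"ay":0,"az":0},{"x":0,"y":0.59,"z":0,"ax":0,"ay":0,"az":0},{"x":0,"y":0.59,"z":0,"ax":0,"ay":0,"az":0},{"x":0,"y":0.59,"z":0,"ax":0,"ay":0,"az":0}]'
python3 - <<'E'
from h import *
a=cl(-.0695,-.075)
plan((*a,.033,178.3))
E
```

```text
t: 22.75
eef_pos: [0.4707, 0.0017, 0.152]
tool_rot: [-1.224, -1.189, 1.187]
ft_force: [0.2, 0.2, 0.9]
finger_gap: 0.0004
t: 23.25
eef_pos: [0.4711, 0.0016, 0.0341]
tool_rot: [-1.223, -1.188, 1.188]
ft_force: [0.1, 0.1, 0.4]
finger_gap: -0.0002
t 23.25 p [0.4711 0.0016 0.0341] toolz yaw 178.35 tilt [-0. -1. -0.] q [ 0.    0.31 -0.48  0.79 -0.    0.03] gap -0.0002 F [0.1 0.1 0.4]
(np.float64(0.4913056214153194), np.float64(0.0016948144549614047), 0.033) xyz [ 0.0035  0.0054 -0.101 ] a [ 0.0002  0.0008 -0.0002]
```

Push slowly, then back off, lift and look. I'll back away towards the viewing pose.

```bash

python3 -m pendant '[{"x":0,"y":0,"z":-0.03,"ax":0,"ay":0,"az":0},{"x":0,"y":0,"z":-0.055,"ax":0,"ay":0,"az":0},{"x":0,"y":0,"z":-0.075,"ax":0,"ay":0,"az":0},{"x":0,"y":0,"z":-0.09,"ax":0,"ay":0,"az":0},{"x":0,"y":0,"z":-0.1,"ax":0,"ay":0,"az":0},{"x":0,"y":0,"z":-0.1,"ax":0,"ay":0,"az":0}]'
python3 -m pendant '[{"x":0,"y":0,"z":0.1,"ax":0,"ay":0,"az":0},{"x":0,"y":-0.25,"z":0.1,"ax":0,"ay":0,"az":0},{"x":0,"y":-0.5,"z":0.1,"ax":0,"ay":0,"az":0},{"x":0,"y":-0.7,"z":0,"ax":0,"ay":0,"az":0}]'
python3 -m pendant '[{"x":0.15,"y":-0.4,"z":-0.57,"ax":0,"ay":0,"az":0},{"x":0.15,"y":-0.4,"z":-0.57,"ax":0,"ay":0,"az":0},{"x":0.15,"y":-0.4,"z":-0.57,"ax":0,"ay":0,"az":0},{"x":0.15,"y":-0.4,"z":-0.57,"ax":0,"ay":0,"az":0}]' 1
python3 - <<'E'
from h import *
d,W,q,m=clampview()
for yc in (-66,-60,-52,-38,-31,13,19,25,68,74,80):
    k=m&(abs(q[...,1]*1000-yc)<2); v=q[k][:,0]*1000
    print(yc,len(v),np.round(np.percentile(v,[.5,99.5]),1) if len(v) else '')
plan((.508,-.44,.15,186.6))
E
```

```text
t: 23.85
eef_pos: [0.4899, 0.0007, 0.0334]
tool_rot: [-1.223, -1.188, 1.188]
ft_force: [0.5, 0.4, 0.2]
finger_gap: -0.0003
t: 24.25
eef_pos: [0.4877, 0.0008, 0.1759]
tool_rot: [-1.223, -1.187, 1.188]
ft_force: [1.7, 0.1, -1.1]
finger_gap: 0.0
t: 24.65
eef_pos: [0.6094, 0.0283, 0.2557]
tool_rot: [-1.227, -1.193, 1.185]
ft_force: [0.1, -1.5, 0.4]
finger_gap: 0.0576
fence x [-63.7 204.2] y [-141.1 -130.2 -102. ]
bed x [-74.2  75. ]
x0 -0.045 y runs [(np.int64(-73), np.int64(-18)), (np.int64(6), np.int64(35)), (np.int64(61), np.int64(89))]
x0 0 y runs [(np.int64(-74), np.int64(-48)), (np.int64(-47), np.int64(-18)), (np.int64(6), np.int64(34)), (np.int64(60), np.int64(89))]
x0 0.045 y runs [(np.int64(-74), np.int64(-46)), (np.int64(-45), np.int64(-19)), (np.int64(6), np.int64(33)), (np.int64(60), np.int64(88))]
-66 450 [-58.4  59. ]
-60 456 [-58.5  58.8]
-52 458 [-58.4  58.9]
-38 475 [-58.4  59. ]
-31 450 [-58.4  58.7]
13 447 [-57.9  60.1]
19 454 [-57.9  59.9]
25 449 [-58.   60.2]
68 445 [-58.8  58.6]
74 443 [-58.9  58.8]
80 437 [-59.1  58.4]
t 24.7 p [0.6066 0.0279 0.2537] toolz yaw 178.36 tilt [-0.    -1.    -0.002] q [ 0.05  0.38  0.24  1.43 -0.    0.07] gap 0.0654 F [ 0.7 -0.3  0.2]
(0.508, -0.44, 0.15) xyz [-2.3525  0.5179  0.4267] a [ 0.002  -0.1373 -0.0002]
```

All four slats are now in line and centred to about 1 mm. On to the key.

```bash

python3 -m pendant '[{"x":-0.784,"y":0,"z":0.128,"ax":0,"ay":0,"az":0},{"x":-0.784,"y":0,"z":0.128,"ax":0,"ay":0,"az":0},{"x":-0.784,"y":0,"z":0.128,"ax":0,"ay":0,"az":0},{"x":-0.784,"y":0,"z":0.128,"ax":0,"ay":0,"az":0}]' 1
python3 -m pendant '[{"x":-0.784,"y":0,"z":0.128,"ax":0,"ay":0,"az":0},{"x":-0.784,"y":0,"z":0.128,"ax":0,"ay":0,"az":0},{"x":-0.784,"y":0,"z":0.128,"ax":0,"ay":0,"az":0},{"x":-0.784,"y":0,"z":0.128,"ax":0,"ay":0,"az":0}]'
python3 -m pendant '[{"x":-0.784,"y":0.1,"z":0.128,"ax":0,"ay":0,"az":0},{"x":-0.784,"y":0.1,"z":0.128,"ax":0,"ay":0,"az":0},{"x":-0.784,"y":0.1,"z":0.128,"ax":0,"ay":0,"az":0},{"x":-0.784,"y":0.1,"z":0.128,"ax":0,"ay":0,"az":0},{"x":-0.784,"y":0.1,"z":0.128,"ax":0,"ay":0,"az":0},{"x":-0.784,"y":0.1,"z":0.128,"ax":0,"ay":0,"az":0}]'
python3 - <<'E'
from h import *
plan((.508,-.44,.046,180))
d=snap('wrist'); np.savez('w6.npz',**d); W=pts(d); z=W[...,2]; im=d['image']
k=(z>.072)&(z<.09)&(abs(W[...,0]-.508)<.05)&(abs(W[...,1]+.44)<.05)
p=W[k]; print('knob',len(p),np.round(cv2.minEnclosingCircle((p[:,:2]*1000).astype(np.float32)),1) if 0 else cv2.minEnclosingCircle((p[:,:2]*1000).astype(np.float32)), np.median(p[:,2]))
vv,uu=np.where(k); c=(int(uu.mean()),int(vv.mean())); print(c)
cr=im[max(0,c[1]-90):c[1]+90,max(0,c[0]-110):c[0]+110,::-1]; cr=cv2.resize(cr,None,fx=3.4,fy=3.4,interpolation=cv2.INTER_CUBIC); cr=np.clip(cr.astype(float)*1.8,0,255).astype(np.uint8); cv2.imwrite('pics/key1.png',cr); print(cr.shape,max(0,c[0]-110),max(0,c[1]-90))
E
```

```text
t: 25.1
eef_pos: [0.5714, -0.1327, 0.2524]
tool_rot: [-1.224, -1.182, 1.186]
ft_force: [0.4, -0.5, -0.8]
finger_gap: 0.0851
t: 25.5
eef_pos: [0.5416, -0.2882, 0.2522]
tool_rot: [-1.224, -1.183, 1.186]
ft_force: [0.3, 0.0, -0.2]
finger_gap: 0.0854
t: 26.1
eef_pos: [0.5138, -0.4391, 0.2331]
tool_rot: [-1.221, -1.188, 1.187]
ft_force: [-0.1, -0.6, 0.3]
finger_gap: 0.0851
t 26.1 p [ 0.5138 -0.4391  0.2331] toolz yaw 178.34 tilt [ 0.001 -1.     0.001] q [-0.71  0.51  0.41  1.47  0.   -0.68] gap 0.0851 F [-0.1 -0.6  0.3]
(0.508, -0.44, 0.046) xyz [-0.0064  0.9357  0.028 ] a [-0.0007 -0.0276  0.001 ]
knob 1500 ((508.3978271484375, -438.31805419921875), 20.285457611083984) 0.08254161873208893
(257, 163)
(612, 748, 3) 147 73
```

View pics/key1.png

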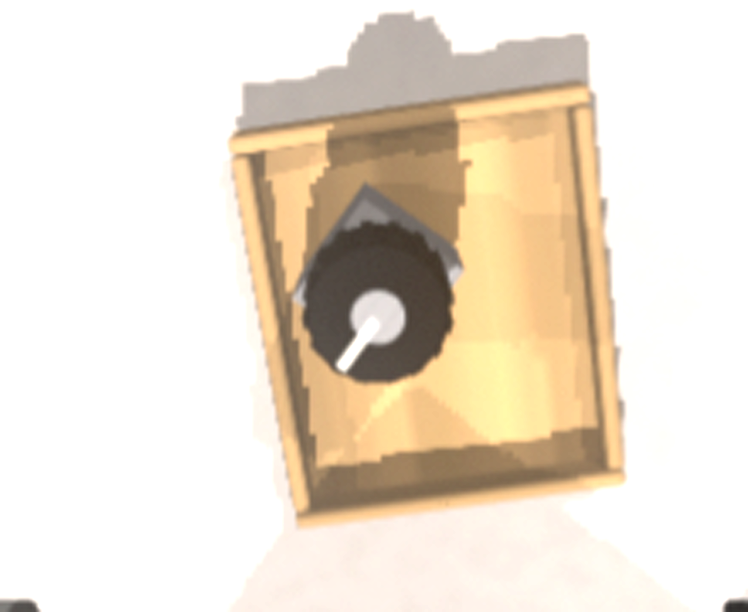

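```bash
python3 - <<'E'
from h import *
d=dict(np.load('w6.npz')); W=pts(d); im=d['image'].astype(int)
k=(W[...,2]>.030)&(W[...,2]<.055)&(abs(W[...,0]-.508)<.04)&(abs(W[...,1]+.4385)<.04)&(im[...,0]-im[...,2]<25)
p=W[k][:,:2]*1000-[508.4,-438.3]; zz=W[k][:,2]; print(len(p),np.percentile(zz,[5,50,95]))
# fit square 36mm about centre: angle whose rotated extents best match +-18
k2=abs(zz-np.median(zz))<.004; p=p[k2]
for a in range(0,90,3):
    t=np.radians(a); q=p@np.array([[np.cos(t),-np.sin(t)],[np.sin(t),np.cos(t)]])
    print(a,np.round(np.percentile(q,[1,99],axis=0).T.ravel(),1),round(np.abs(q).max(1).max(),1))
# white mark
m=(im.min(-1)>120)&(W[...,2]>.07)&(abs(W[...,0]-.508)<.03)&(abs(W[...,1]+.4385)<.03)
v,u=np.where(m); print('mark n',len(u)); q=W[m][:,:2]*1000; print(np.round(q-[508.4,-438.3],1)[:60:3].tolist())
E
```

```text
209 [0.03218285 0.04314445 0.05328954]
0 [-24.6   5.2 -23.6  24.2] 24.7
3 [-24.7   4.  -23.7  24.4] 24.8
6 [-24.7   2.9 -23.8  24.5] 24.9
9 [-24.7   3.7 -23.8  24.5] 24.9
12 [-24.6   4.8 -23.8  24.4] 24.9
15 [-24.5   5.9 -23.7  24.3] 24.8
18 [-24.3   7.  -23.6  24.1] 24.6
21 [-24.    8.1 -23.3  23.8] 24.4
24 [-23.7   9.1 -23.1  23.5] 24.0
27 [-23.3  10.1 -22.8  23.1] 23.7
30 [-22.8  11.1 -22.4  22.7] 23.2
33 [-22.3  12.  -21.9  22.2] 22.7
36 [-21.7  12.9 -21.3  21.7] 22.1
39 [-21.1  13.8 -20.7  21.1] 21.5
42 [-20.5  14.7 -20.1  20.4] 20.9
45 [-19.7  15.5 -19.6  19.7] 20.1
48 [-19.   16.4 -18.9  19.1] 19.3
51 [-18.3  17.2 -18.1  18.4] 18.5
54 [-18.   18.  -17.3  18.3] 18.4
57 [-18.8  18.8 -16.4  19. ] 19.2
60 [-19.5  19.5 -15.5  19.8] 20.0
63 [-20.2  20.1 -14.6  20.5] 20.7
66 [-20.8  20.7 -13.6  21.1] 21.4
69 [-21.3  21.4 -12.6  21.7] 22.1
72 [-21.8  22.  -11.6  22.3] 22.6
75 [-22.3  22.5 -10.6  22.8] 23.1
78 [-22.6  23.   -9.6  23.3] 23.6
81 [-22.9  23.5  -8.5  23.7] 23.9
84 [-23.2  23.8  -7.4  24.1] 24.2
87 [-23.4  24.   -6.3  24.3] 24.5
mark n 185
[[-5.4, -2.0], [-4.9, 0.6], [-4.5, -2.9], [-4.6, -0.3], [-4.3, 2.3], [-3.8, -4.7], [-3.5, -2.1], [-3.6, 0.5], [-3.3, 3.2], [-2.8, -4.7], [-3.0, -2.1], [-2.8, 0.5], [-2.5, 3.1], [-2.0, -4.8], [-1.8, -2.1], [-2.0, 0.5], [-1.8, 3.1], [-1.6, 5.7], [-1.0, -3.9], [-0.5, -1.3]]
```

The key's sleeve is at about 53° world yaw (corners at (366,184), (462,265) and (297,296); the mark agrees). The knob centre is at (0.508,−0.438). I'll turn the wrist 71° before gripping, so the winding range is large.

```bash

python3 -m pendant '[{"x":0,"y":0.2,"z":0.02,"ax":0,"ay":-0.6,"az":0},{"x":0,"y":0.2,"z":0.02,"ax":0,"ay":-0.6,"az":0},{"x":0,"y":0.2,"z":0.02,"ax":0,"ay":-0.6,"az":0},{"x":0,"y":0.2,"z":0.02,"ax":0,"ay":-0.6,"az":0},{"x":0,"y":0.2,"z":0.02,"ax":0,"ay":-0.6,"az":0}]' 1
python3 -m pendant '[{"x":0,"y":0.2,"z":0,"ax":0,"ay":-0.583,"az":0},{"x":0,"y":0.2,"z":0,"ax":0,"ay":-0.583,"az":0},{"x":0,"y":0.2,"z":0,"ax":0,"ay":-0.583,"az":0},{"x":0,"y":0.2,"z":0,"ax":0,"ay":-0.583,"az":0},{"x":0,"y":0.2,"z":0,"ax":0,"ay":-0.583,"az":0},{"x":0,"y":0.2,"z":0,"ax":0,"ay":-0.583,"az":0}]'
python3 - <<'E'
from h import *
plan((.5084,-.4383,.053,249.3))
E
```

```text
t: 26.65
eef_pos: [0.5107, -0.4385, 0.1941]
tool_rot: [-0.86, -1.639, 1.639]
ft_force: [-0.2, -0.4, -0.6]
finger_gap: 0.0855
t: 27.25
eef_pos: [0.5103, -0.4397, 0.1538]
tool_rot: [-0.374, -2.022, 2.022]
ft_force: [0.1, -0.3, 0.4]
finger_gap: 0.0857
t 27.25 p [ 0.5103 -0.4397  0.1538] toolz yaw -110.96 tilt [-0.001 -1.     0.   ] q [-0.71  0.53  0.23  1.28 -0.   -1.92] gap 0.0857 F [ 0.1 -0.3  0.4]
(0.5084, -0.4383, 0.053) xyz [ 0.0116  0.5042 -0.0032] a [-0.0003 -0.0043 -0.0005]
```

```bash

python3 -m pendant '[{"x":0.011,"y":0.25,"z":-0.003,"ax":0,"ay":0,"az":0},{"x":0.011,"y":0.42,"z":-0.003,"ax":0,"ay":0,"az":0},{"x":0.011,"y":0.5,"z":-0.003,"ax":0,"ay":0,"az":0},{"x":0.011,"y":0.5,"z":-0.003,"ax":0,"ay":0,"az":0},{"x":0.011,"y":0.5,"z":-0.003,"ax":0,"ay":0,"az":0}]'
python3 -m pendant '[{"x":0,"y":0,"z":0,"ax":0,"ay":0,"az":0},{"x":0,"y":0,"z":0,"ax":0,"ay":0,"az":0},{"x":0,"y":0,"z":0,"ax":0,"ay":0,"az":0},{"x":0,"y":0,"z":0,"ax":0,"ay":0,"az":0},{"x":0,"y":0,"z":0,"ax":0,"ay":0,"az":0},{"x":0,"y":0,"z":0,"ax":0,"ay":0,"az":0}]' -1 60
python3 - <<'E'
from h import *
plan()
E
```

```text
t: 27.75
eef_pos: [0.5084, -0.4391, 0.0541]
tool_rot: [-0.372, -2.023, 2.024]
ft_force: [0.6, -0.1, 0.2]
finger_gap: 0.085
t: 28.35
eef_pos: [0.5084, -0.4394, 0.0546]
tool_rot: [-0.372, -2.024, 2.026]
ft_force: [-0.7, 0.9, 6.7]
finger_gap: 0.0366
t 28.35 p [ 0.5084 -0.4394  0.0546] toolz yaw -110.72 tilt [-0.002 -1.     0.001] q [-0.71  0.58  0.07  1.05 -0.   -1.92] gap 0.0366 F [-0.7  0.9  6.7]
```

```bash

python3 -m pendant '[{"x":0,"y":-0.25,"z":0,"ax":0,"ay":0,"az":0},{"x":0,"y":-0.5,"z":0,"ax":0,"ay":0,"az":0},{"x":0,"y":-0.75,"z":0,"ax":0,"ay":0,"az":0},{"x":0,"y":-1,"z":0,"ax":0,"ay":0,"az":0},{"x":0,"y":-1,"z":0,"ax":0,"ay":0,"az":0}]'
python3 -m pendant '[{"x":0.25,"y":0,"z":-0.885,"ax":0,"ay":0,"az":0},{"x":0.25,"y":0,"z":-0.885,"ax":0,"ay":0,"az":0},{"x":0.25,"y":0,"z":-0.885,"ax":0,"ay":0,"az":0},{"x":0.25,"y":0,"z":-0.885,"ax":0,"ay":0,"az":0},{"x":0.25,"y":0,"z":-0.885,"ax":0,"ay":0,"az":0}]'
python3 -m pendant '[{"x":0.25,"y":0,"z":-0.885,"ax":0,"ay":0,"az":0},{"x":0.25,"y":0,"z":-0.885,"ax":0,"ay":0,"az":0},{"x":0.25,"y":0,"z":-0.885,"ax":0,"ay":0,"az":0},{"x":0.25,"y":0,"z":-0.885,"ax":0,"ay":0,"az":0},{"x":0.25,"y":0,"z":-0.885,"ax":0,"ay":0,"az":0}]'
python3 -m pendant '[{"x":0.25,"y":0,"z":-0.885,"ax":0,"ay":0,"az":0},{"x":0.25,"y":0,"z":-0.885,"ax":0,"ay":0,"az":0},{"x":0.25,"y":0,"z":-0.885,"ax":0,"ay":0,"az":0},{"x":0.25,"y":0,"z":-0.885,"ax":0,"ay":0,"az":0},{"x":0.25,"y":0,"z":-0.885,"ax":0,"ay":0,"az":0}]'
python3 -m pendant '[{"x":0.25,"y":0,"z":-0.885,"ax":0,"ay":0,"az":0},{"x":0.25,"y":0,"z":-0.885,"ax":0,"ay":0,"az":0},{"x":0.25,"y":0,"z":-0.885,"ax":0,"ay":0,"az":0},{"x":0.25,"y":0,"z":-0.885,"ax":0,"ay":0,"az":0},{"x":0.25,"y":0,"z":-0.885,"ax":0,"ay":0,"az":0},{"x":0.25,"y":0,"z":-0.885,"ax":0,"ay":0,"az":0}]'
python3 - <<'E'
from h import *
a=cl(0,.220); print(a)
plan((*a,.2,374.6))
d=snap('scene'); im=d['image'][60:260,190:420,::-1]; cv2.imwrite('pics/sc1.png',cv2.resize(im,None,fx=3,fy=3,interpolation=cv2.INTER_CUBIC))
E
```

```text
t: 28.85
eef_pos: [0.5098, -0.4406, 0.2615]
tool_rot: [-0.381, -2.022, 2.035]
ft_force: [0.4, -0.8, -1.6]
finger_gap: 0.0363
t: 29.35
eef_pos: [0.5236, -0.2516, 0.2532]
tool_rot: [-0.365, -2.028, 2.025]
ft_force: [0.2, -1.2, -2.5]
finger_gap: 0.0369
t: 29.85
eef_pos: [0.5395, -0.0692, 0.2528]
tool_rot: [-0.365, -2.027, 2.026]
ft_force: [-0.5, -1.3, -3.0]
finger_gap: 0.0363
t: 30.35
eef_pos: [0.5557, 0.1138, 0.2523]
tool_rot: [-0.366, -2.027, 2.026]
ft_force: [0.6, -0.7, -1.9]
finger_gap: 0.0368
t: 30.95
eef_pos: [0.5714, 0.2934, 0.2521]
tool_rot: [-0.368, -2.023, 2.026]
ft_force: [0.4, -0.4, -2.7]
finger_gap: 0.0367
[0.56952657 0.29450317]
t 30.95 p [0.5714 0.2934 0.2521] toolz yaw -110.67 tilt [ 0.001 -1.     0.002] q [ 0.47  0.44  0.35  1.47 -0.   -0.74] gap 0.0367 F [ 0.4 -0.4 -2.7]
(np.float64(0.5695265736987243), np.float64(0.2945031692262645), 0.2) xyz [ 0.0103  0.2606 -0.0023] a [-4.0000e-04 -2.0878e+00  2.3000e-03]
```

```bash

python3 -m pendant '[{"x":0,"y":0,"z":0,"ax":0,"ay":-0.7,"az":0},{"x":0,"y":0,"z":0,"ax":0,"ay":-0.7,"az":0},{"x":0,"y":0,"z":0,"ax":0,"ay":-0.7,"az":0},{"x":0,"y":0,"z":0,"ax":0,"ay":-0.7,"az":0},{"x":0,"y":0,"z":0,"ax":0,"ay":-0.7,"az":0},{"x":0,"y":0,"z":0,"ax":0,"ay":-0.7,"az":0}]'
python3 -m pendant '[{"x":0,"y":0,"z":0,"ax":0,"ay":-0.7,"az":0},{"x":0,"y":0,"z":0,"ax":0,"ay":-0.7,"az":0},{"x":0,"y":0,"z":0,"ax":0,"ay":-0.7,"az":0},{"x":0,"y":0,"z":0,"ax":0,"ay":-0.7,"az":0},{"x":0,"y":0,"z":0,"ax":0,"ay":-0.7,"az":0},{"x":0,"y":0,"z":0,"ax":0,"ay":-0.7,"az":0}]'
python3 -m pendant '[{"x":0,"y":0.2,"z":0,"ax":0,"ay":-0.69,"az":0},{"x":0,"y":0.2,"z":0,"ax":0,"ay":-0.69,"az":0},{"x":0,"y":0.2,"z":0,"ax":0,"ay":-0.69,"az":0},{"x":0,"y":0.2,"z":0,"ax":0,"ay":-0.69,"az":0},{"x":0,"y":0.2,"z":0,"ax":0,"ay":-0.69,"az":0},{"x":0,"y":0.2,"z":0,"ax":0,"ay":-0.69,"az":0}]'
python3 - <<'E'
from h import *
a=cl(0,.220)
plan((*a,.16,374.6))
d=snap('wrist'); W=pts(d); im=d['image'][:,:,::-1]
cv2.imwrite('pics/w7.png',cv2.resize(im,(800,600)))
d=snap('top'); np.savez('t7.npz',**d)
E
```

```text
t: 31.6
eef_pos: [0.5715, 0.2919, 0.2535]
tool_rot: [-0.379, 2.018, -2.019]
ft_force: [-0.9, 0.1, -1.8]
finger_gap: 0.0366
t: 32.2
eef_pos: [0.5714, 0.2927, 0.2534]
tool_rot: [-0.95, 1.545, -1.546]
ft_force: [-0.4, -0.7, -2.2]
finger_gap: 0.0361
t: 32.8
eef_pos: [0.5713, 0.2931, 0.2133]
tool_rot: [-1.318, 1.022, -1.022]
ft_force: [-0.1, 0.1, -2.4]
finger_gap: 0.036
t 32.8 p [0.5713 0.2931 0.2133] toolz yaw 14.41 tilt [ 0. -1. -0.] q [ 0.47  0.45  0.26  1.38 -0.   -2.92] gap 0.036 F [-0.1  0.1 -2.4]
(np.float64(0.5695265736987243), np.float64(0.2945031692262645), 0.16) xyz [-0.0089  0.2666 -0.0068] a [ 0.0001 -0.0032  0.0003]
```

View pics/w7.png

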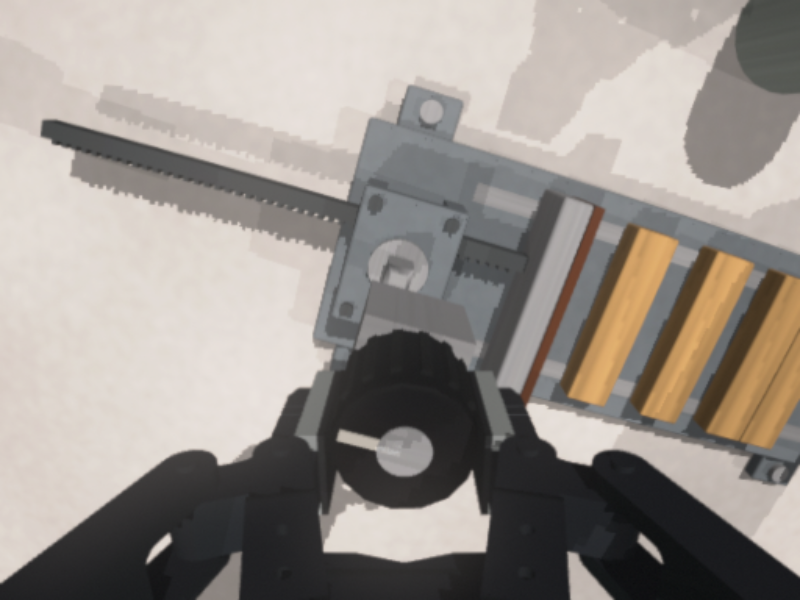

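The wrist view shows the sleeve (edge 375,282 to 460,305) parallel to the housing and the square spindle at (395,268). I'll measure spindle relative to knob in one cloud.

```bash
python3 - <<'E'
from h import *
d=snap('wrist'); np.savez('w7.npz',**d); W=pts(d); z=W[...,2]
o=r.get_obs(); t=np.array(o['eef_pos']); print(t)
k=(np.hypot(W[...,0]-t[0],W[...,1]-t[1])<.03)&(z>.234)&(z<.25)
p=W[k]; print('knob top',len(p),cv2.minEnclosingCircle((p[:,:2]*1000).astype(np.float32)),np.median(p[:,2]))
c=(z>.0635)&(z<.0685)&(np.hypot(W[...,0]-.569,W[...,1]-.295)<.025); p=W[c][:,:2]*1000
print('collar',len(p),cv2.minEnclosingCircle(p.astype(np.float32)))
c=(z>.084)&(z<.096)&(np.hypot(W[...,0]-.569,W[...,1]-.295)<.025); p=W[c]; print('shaft top',len(p),np.round(p.mean(0),4) if len(p) else '', np.round(p.min(0),4),np.round(p.max(0),4))
h=(z>.0595)&(z<.0635)&(abs(W[...,0]-.569)<.06)&(abs(W[...,1]-.295)<.045); p=W[h][:,:2]*1000; print('housing',len(p),cv2.minAreaRect(p.astype(np.float32)))
E
```

```text
[0.57127573 0.29348456 0.2133018 ]
knob top 8370 ((577.8079833984375, 295.1314697265625), 29.174911499023438) 0.24110598673736322
collar 674 ((575.5728759765625, 297.2589111328125), 20.764881134033203)
shaft top 229 [0.573  0.2982 0.0892] [0.5668 0.291  0.0842] [0.5779 0.3051 0.0936]
housing 3258 ((570.7059326171875, 297.9259948730469), (60.044288635253906, 79.84104919433594), 88.29425811767578)
```

```bash
python3 - <<'E'
from h import *
d=dict(np.load('w7.npz')); W=pts(d); im=d['image'].astype(int); z=W[...,2]
m=np.zeros(z.shape,bool); m[270:310,240:285]=1; m&=im.min(-1)>95
n,l,s,c=cv2.connectedComponentsWithStats(m.astype(np.uint8)); print(s[1:],c[1:])
# distance transform peak = disc centre
dt=cv2.distanceTransform(m.astype(np.uint8),cv2.DIST_L2,5); v,u=np.unravel_index(dt.argmax(),dt.shape); print(u,v,dt.max(),W[v,u])
# knob black top outline
k=(abs(z-.2411)<.003)&(np.hypot(W[...,0]-.5713,W[...,1]-.2945)<.024); 
g=W[k][:,:2]*1000; c0=g.mean(0); print(len(g),c0,np.percentile(g,[0.5,99.5],axis=0))
M=R.from_rotvec(r.get_obs()['tool_rot']).as_matrix(); q=(g-np.array([571.3,293.5]))@M[:2][:,[0,2]]; print('tool x,z extents',np.percentile(q,[.5,99.5],axis=0))
E
```

```text
[[240 273  37  32 924]] [[258.19372294 288.78354978]]
258 289 16.0 [0.57194667 0.294902   0.24260652]
6613 [573.33442061 295.0489097 ] [[553.99404265 275.98003769]
 [589.86222153 316.35572458]]
tool x,z extents [[-20.71764004 -16.98512713]
 [ 18.97574523  18.78074072]]
```

```bash

python3 -m pendant '[{"x":-0.013,"y":0.2,"z":-0.004,"ax":0,"ay":0,"az":0},{"x":-0.013,"y":0.33,"z":-0.004,"ax":0,"ay":0,"az":0},{"x":-0.013,"y":0.33,"z":-0.004,"ax":0,"ay":0,"az":0}]'
python3 -m pendant '[{"x":0,"y":0.02,"z":0,"ax":0,"ay":0,"az":0},{"x":0,"y":0.04,"z":0,"ax":0,"ay":0,"az":0},{"x":0,"y":0.06,"z":0,"ax":0,"ay":0,"az":0},{"x":0,"y":0.06,"z":0,"ax":0,"ay":0,"az":0}]'
python3 - <<'E'
from h import *
plan()
print(np.round(r.get_obs()['ft_torque'],2))
E
```

```text
t: 33.25
eef_pos: [0.5677, 0.295, 0.1436]
tool_rot: [-1.324, 1.024, -1.02]
ft_force: [-0.6, -0.2, -2.8]
finger_gap: 0.0363
t: 33.65
eef_pos: [0.5699, 0.2962, 0.1355]
tool_rot: [-1.319, 1.018, -1.019]
ft_force: [0.1, -0.8, -3.0]
finger_gap: 0.0363
t 33.65 p [0.5699 0.2962 0.1355] toolz yaw 14.67 tilt [ 0. -1.  0.] q [ 0.48  0.48  0.11  1.2  -0.   -2.92] gap 0.0363 F [ 0.1 -0.8 -3. ]
[-0.01 -0.04  0.01]
```

```bash

python3 -m pendant '[{"x":0,"y":0.01,"z":0,"ax":0,"ay":0,"az":0},{"x":0,"y":0.02,"z":0,"ax":0,"ay":0,"az":0},{"x":0,"y":0.03,"z":0,"ax":0,"ay":0,"az":0},{"x":0,"y":0.03,"z":0,"ax":0,"ay":0,"az":0}]'
python3 -m pendant '[{"x":0,"y":0.01,"z":0,"ax":0,"ay":0,"az":0},{"x":0,"y":0.02,"z":0,"ax":0,"ay":0,"az":0},{"x":0,"y":0.03,"z":0,"ax":0,"ay":0,"az":0},{"x":0,"y":0.03,"z":0,"ax":0,"ay":0,"az":0}]'
python3 - <<'E'
from h import *
plan()
print(np.round(r.get_obs()['ft_torque'],2))
E
```

```text
t: 34.05
eef_pos: [0.5696, 0.2961, 0.1289]
tool_rot: [-1.32, 1.018, -1.018]
ft_force: [-1.5, -0.1, -1.8]
finger_gap: 0.0366
t: 34.45
eef_pos: [0.5695, 0.2961, 0.1228]
tool_rot: [-1.32, 1.018, -1.018]
ft_force: [-0.2, 0.1, -2.3]
finger_gap: 0.0366
t 34.45 p [0.5695 0.2961 0.1228] toolz yaw 14.7 tilt [ 0.    -1.    -0.001] q [ 0.48  0.49  0.08  1.17 -0.   -2.92] gap 0.0366 F [-0.2  0.1 -2.3]
[-0.02 -0.05 -0.01]
```

```bash

python3 -m pendant '[{"x":0,"y":0.015,"z":0,"ax":0,"ay":0,"az":0},{"x":0,"y":0.03,"z":0,"ax":0,"ay":0,"az":0},{"x":0,"y":0.04,"z":0,"ax":0,"ay":0,"az":0},{"x":0,"y":0.042,"z":0,"ax":0,"ay":0,"az":0},{"x":0,"y":0.042,"z":0,"ax":0,"ay":0,"az":0}]'
python3 - <<'E'
from h import *
plan()
print(np.round(r.get_obs()['ft_torque'],2))
E
```

```text
t: 34.95
eef_pos: [0.5697, 0.2962, 0.1148]
tool_rot: [-1.32, 1.018, -1.018]
ft_force: [-0.1, -0.6, -1.9]
finger_gap: 0.0364
t 34.95 p [0.5697 0.2962 0.1148] toolz yaw 14.7 tilt [ 0. -1. -0.] q [ 0.48  0.49  0.07  1.15 -0.   -2.92] gap 0.0364 F [-0.1 -0.6 -1.9]
[-0.02  0.01 -0.02]
```

The key is seated with no lateral force. First winding: 320° clockwise.

```bash

python3 -m pendant '[{"x":0,"y":0,"z":0,"ax":0,"ay":0.14,"az":0},{"x":0,"y":0,"z":0,"ax":0,"ay":0.28,"az":0},{"x":0,"y":0,"z":0,"ax":0,"ay":0.42,"az":0},{"x":0,"y":0,"z":0,"ax":0,"ay":0.56,"az":0},{"x":0,"y":0,"z":0,"ax":0,"ay":0.7,"az":0},{"x":0,"y":0,"z":0,"ax":0,"ay":0.84,"az":0},{"x":0,"y":0,"z":0,"ax":0,"ay":0.98,"az":0},{"x":0,"y":0,"z":0,"ax":0,"ay":1,"az":0}]'
python3 - <<'E'
from h import *
plan()
print(np.round(r.get_obs()['ft_torque'],2))
d=snap('top'); W=pts(d); k=(W[...,2]>.0605)&(W[...,2]<.07)&(W[...,1]>-.03)&(W[...,1]<.225)&(abs(W[...,0]-.566)<.07); print('jaw y',np.median(W[k][:,1]),k.sum())
E
```

```text
t: 35.75
eef_pos: [0.5704, 0.2967, 0.115]
tool_rot: [-0.722, 1.765, -1.764]
ft_force: [2.7, 2.0, -3.9]
finger_gap: 0.0361
t 35.75 p [0.5704 0.2967 0.115 ] toolz yaw -45.45 tilt [-0.001 -1.     0.   ] q [ 0.48  0.49  0.07  1.15  0.   -1.87] gap 0.0361 F [ 2.7  2.  -3.9]
[ 0.59 -0.63  0.08]
jaw y 0.19670465315858088 424
```

```bash

for i in 1 2 3 4; do python3 -m pendant '[{"x":0,"y":0,"z":0,"ax":0,"ay":0.14,"az":0},{"x":0,"y":0,"z":0,"ax":0,"ay":0.28,"az":0},{"x":0,"y":0,"z":0,"ax":0,"ay":0.42,"az":0},{"x":0,"y":0,"z":0,"ax":0,"ay":0.56,"az":0},{"x":0,"y":0,"z":0,"ax":0,"ay":0.7,"az":0},{"x":0,"y":0,"z":0,"ax":0,"ay":0.84,"az":0},{"x":0,"y":0,"z":0,"ax":0,"ay":0.98,"az":0},{"x":0,"y":0,"z":0,"ax":0,"ay":1,"az":0}]'; done
python3 -m pendant '[{"x":0,"y":0,"z":0,"ax":0,"ay":0.14,"az":0},{"x":0,"y":0,"z":0,"ax":0,"ay":0.28,"az":0},{"x":0,"y":0,"z":0,"ax":0,"ay":0.33,"az":0},{"x":0,"y":0,"z":0,"ax":0,"ay":0.33,"az":0}]'
python3 - <<'E'
from h import *
plan()
print(np.round(r.get_obs()['ft_torque'],2))
d=snap('top','top8.png'); W=pts(d); k=(W[...,2]>.0605)&(W[...,2]<.07)&(W[...,1]>-.03)&(W[...,1]<.225)&(abs(W[...,0]-.566)<.07); print('jaw y',np.median(W[k][:,1]),k.sum())
for s in slats(d,W,zlo=.03,zhi=.048,box=(.45,.68,-.06,.2)): print([np.round(x,1) for x in s])
E
```

```text
t: 36.6
eef_pos: [0.5704, 0.2965, 0.115]
tool_rot: [-0.28, -2.08, 2.079]
ft_force: [3.9, 2.5, -3.8]
finger_gap: 0.0365
t: 37.4
eef_pos: [0.5702, 0.2965, 0.115]
tool_rot: [-1.076, -1.398, 1.397]
ft_force: [3.8, 3.5, -3.1]
finger_gap: 0.0364
t: 38.2
eef_pos: [0.5703, 0.2965, 0.115]
tool_rot: [-1.483, -0.613, 0.611]
ft_force: [4.4, 2.2, -4.0]
finger_gap: 0.0365
t: 39.0
eef_pos: [0.5702, 0.2963, 0.115]
tool_rot: [-1.561, 0.206, -0.208]
ft_force: [4.1, 1.9, -3.9]
finger_gap: 0.0367
t: 39.4
eef_pos: [0.57, 0.2963, 0.115]
tool_rot: [-1.518, 0.474, -0.475]
ft_force: [4.2, 1.9, -3.8]
finger_gap: 0.0362
t 39.4 p [0.57   0.2963 0.115 ] toolz yaw 55.27 tilt [ 0.001 -1.     0.   ] q [ 0.48  0.49  0.07  1.15 -0.    2.66] gap 0.0362 F [ 4.2  1.9 -3.8]
[ 0.44 -0.98  0.08]
jaw y 0.14262398003460644 440
[np.int32(950), np.float64(565.1), np.float64(103.7), np.float64(119.2), np.float64(56.6), np.float64(-1.4), np.float64(39.3), array([564. , 104.1])]
[np.int32(921), np.float64(561.7), np.float64(25.7), np.float64(118.5), np.float64(55.7), np.float64(-1.8), np.float64(39.2), array([561.1,  25.7])]
```

View pics/top8.png

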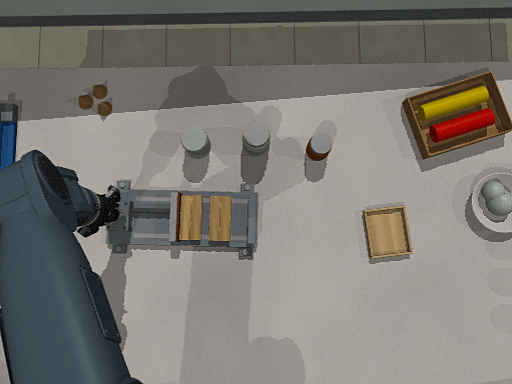

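The jaw has closed 64 mm, the slats are sliding together evenly and the bystanders are unmoved. I'll regrip: open, unwind 320°, grip again.

```bash

python3 -m pendant '[{"x":0,"y":0,"z":0,"ax":0,"ay":0,"az":0},{"x":0,"y":0,"z":0,"ax":0,"ay":0,"az":0},{"x":0,"y":0,"z":0,"ax":0,"ay":0,"az":0},{"x":0,"y":0,"z":0,"ax":0,"ay":0,"az":0}]' 0.4
for i in 1 2 3 4 5; do python3 -m pendant '[{"x":0,"y":0,"z":0,"ax":0,"ay":-0.14,"az":0},{"x":0,"y":0,"z":0,"ax":0,"ay":-0.28,"az":0},{"x":0,"y":0,"z":0,"ax":0,"ay":-0.42,"az":0},{"x":0,"y":0,"z":0,"ax":0,"ay":-0.56,"az":0},{"x":0,"y":0,"z":0,"ax":0,"ay":-0.7,"az":0},{"x":0,"y":0,"z":0,"ax":0,"ay":-0.84,"az":0},{"x":0,"y":0,"z":0,"ax":0,"ay":-0.98,"az":0},{"x":0,"y":0,"z":0,"ax":0,"ay":-1,"az":0}]' | head -2; done
python3 -m pendant '[{"x":0,"y":0,"z":0,"ax":0,"ay":-0.14,"az":0},{"x":0,"y":0,"z":0,"ax":0,"ay":-0.28,"az":0},{"x":0,"y":0,"z":0,"ax":0,"ay":-0.38,"az":0},{"x":0,"y":0,"z":0,"ax":0,"ay":-0.38,"az":0}]'
python3 -m pendant '[{"x":0,"y":0,"z":0,"ax":0,"ay":0,"az":0},{"x":0,"y":0,"z":0,"ax":0,"ay":0,"az":0},{"x":0,"y":0,"z":0,"ax":0,"ay":0,"az":0},{"x":0,"y":0,"z":0,"ax":0,"ay":0,"az":0},{"x":0,"y":0,"z":0,"ax":0,"ay":0,"az":0}]' -1 60
python3 - <<'E'
from h import *
plan()
print(np.round(r.get_obs()['ft_torque'],2))
d=snap('top'); W=pts(d); k=(W[...,2]>.0605)&(W[...,2]<.07)&(W[...,1]>-.03)&(W[...,1]<.225)&(abs(W[...,0]-.566)<.07); print('jaw y',np.median(W[k][:,1]),k.sum())
for s in slats(d,W,zlo=.03,zhi=.048,box=(.45,.68,-.06,.2)): print([np.round(x,1) for x in s])
E
```

```text
t: 39.85
eef_pos: [0.5694, 0.296, 0.1149]
tool_rot: [-1.518, 0.479, -0.479]
ft_force: [0.0, -0.6, -0.6]
finger_gap: 0.06
t: 40.65
eef_pos: [0.5695, 0.2961, 0.1148]
t: 41.45
eef_pos: [0.5697, 0.2961, 0.1149]
t: 42.25
eef_pos: [0.5697, 0.2962, 0.1148]
t: 43.05
eef_pos: [0.5697, 0.2962, 0.1148]
t: 43.85
eef_pos: [0.5697, 0.2962, 0.1149]
t: 44.25
eef_pos: [0.5697, 0.2962, 0.1148]
tool_rot: [-1.338, 0.983, -0.983]
ft_force: [-0.2, -0.4, -1.1]
finger_gap: 0.06
t: 44.75
eef_pos: [0.5698, 0.2963, 0.1151]
tool_rot: [-1.339, 0.979, -0.98]
ft_force: [-1.2, 0.8, 4.2]
finger_gap: 0.0366
t 44.75 p [0.5698 0.2963 0.1151] toolz yaw 17.64 tilt [-0. -1.  0.] q [ 0.48  0.49  0.07  1.15 -0.   -2.97] gap 0.0366 F [-1.2  0.8  4.2]
[ 0.05  0.21 -0.04]
jaw y 0.14312818005704012 438
[np.int32(947), np.float64(564.9), np.float64(103.5), np.float64(119.6), np.float64(56.7), np.float64(-2.1), np.float64(39.3), array([564. , 104.1])]
[np.int32(916), np.float64(561.6), np.float64(25.8), np.float64(118.5), np.float64(56.1), np.float64(-1.9), np.float64(39.2), array([561. ,  25.7])]
```

```bash

for i in 1 2 3 4 5; do python3 -m pendant '[{"x":0,"y":0,"z":0,"ax":0,"ay":0.14,"az":0},{"x":0,"y":0,"z":0,"ax":0,"ay":0.28,"az":0},{"x":0,"y":0,"z":0,"ax":0,"ay":0.42,"az":0},{"x":0,"y":0,"z":0,"ax":0,"ay":0.56,"az":0},{"x":0,"y":0,"z":0,"ax":0,"ay":0.7,"az":0},{"x":0,"y":0,"z":0,"ax":0,"ay":0.84,"az":0},{"x":0,"y":0,"z":0,"ax":0,"ay":0.98,"az":0},{"x":0,"y":0,"z":0,"ax":0,"ay":1,"az":0}]' | tail -2; done
python3 - <<'E'
from h import *
plan()
print(np.round(r.get_obs()['ft_torque'],2))
d=snap('top'); W=pts(d); k=(W[...,2]>.0605)&(W[...,2]<.07)&(W[...,1]>-.03)&(W[...,1]<.225)&(abs(W[...,0]-.566)<.07); print('jaw y',np.median(W[k][:,1]),k.sum())
for s in slats(d,W,zlo=.03,zhi=.048,box=(.45,.68,-.06,.2)): print([np.round(x,1) for x in s])
E
```

```text
ft_force: [-1.8, 4.7, 4.0]
finger_gap: 0.0366
ft_force: [1.7, 5.1, 2.4]
finger_gap: 0.0363
ft_force: [3.3, 3.5, 1.3]
finger_gap: 0.0367
ft_force: [4.9, 1.0, 3.1]
finger_gap: 0.0364
ft_force: [3.2, -0.5, 4.0]
finger_gap: 0.0367
t 48.8 p [0.5703 0.2958 0.1151] toolz yaw 77.83 tilt [ 0.001 -1.    -0.001] q [ 0.48  0.49  0.07  1.15 -0.    2.26] gap 0.0367 F [ 3.2 -0.5  4. ]
[-0.22 -0.83  0.11]
jaw y 0.08062303119773966 432
[np.int32(1865), np.float64(561.5), np.float64(13.7), np.float64(119.8), np.float64(111.5), np.float64(-1.8), np.float64(39.2), array([561. ,  14.2])]
```

The slats are all together (111.5 mm) with about 8 mm left. Regrip and finish.

```bash

python3 -m pendant '[{"x":0,"y":0,"z":0,"ax":0,"ay":0,"az":0},{"x":0,"y":0,"z":0,"ax":0,"ay":0,"az":0},{"x":0,"y":0,"z":0,"ax":0,"ay":0,"az":0},{"x":0,"y":0,"z":0,"ax":0,"ay":0,"az":0}]' 0.4
for i in 1 2; do python3 -m pendant '[{"x":0,"y":0,"z":0,"ax":0,"ay":-0.14,"az":0},{"x":0,"y":0,"z":0,"ax":0,"ay":-0.28,"az":0},{"x":0,"y":0,"z":0,"ax":0,"ay":-0.42,"az":0},{"x":0,"y":0,"z":0,"ax":0,"ay":-0.56,"az":0},{"x":0,"y":0,"z":0,"ax":0,"ay":-0.7,"az":0},{"x":0,"y":0,"z":0,"ax":0,"ay":-0.84,"az":0},{"x":0,"y":0,"z":0,"ax":0,"ay":-0.98,"az":0},{"x":0,"y":0,"z":0,"ax":0,"ay":-1,"az":0}]' | head -2; done
python3 -m pendant '[{"x":0,"y":0,"z":0,"ax":0,"ay":0,"az":0},{"x":0,"y":0,"z":0,"ax":0,"ay":0,"az":0},{"x":0,"y":0,"z":0,"ax":0,"ay":0,"az":0},{"x":0,"y":0,"z":0,"ax":0,"ay":0,"az":0},{"x":0,"y":0,"z":0,"ax":0,"ay":0,"az":0}]' -1 60
for i in 1 2 3 4 5 6; do python3 -m pendant '[{"x":0,"y":0,"z":0,"ax":0,"ay":0.125,"az":0},{"x":0,"y":0,"z":0,"ax":0,"ay":0.25,"az":0}]' | tail -2; python3 -c "
from h import *
o=r.get_obs(); print(np.round(o['ft_torque'],3),np.round(o['qpos'][5],3))"; done
python3 - <<'E'
from h import *
plan()
d=snap('top'); W=pts(d); k=(W[...,2]>.0605)&(W[...,2]<.07)&(W[...,1]>-.03)&(W[...,1]<.225)&(abs(W[...,0]-.566)<.07); print('jaw y',np.median(W[k][:,1]),k.sum())
for s in slats(d,W,zlo=.03,zhi=.048,box=(.45,.68,-.06,.2)): print([np.round(x,1) for x in s])
E
```

```text
t: 49.25
eef_pos: [0.5693, 0.2961, 0.1145]
tool_rot: [-1.565, 0.168, -0.167]
ft_force: [0.1, 0.3, -0.1]
finger_gap: 0.0598
t: 50.05
eef_pos: [0.5695, 0.2962, 0.1147]
t: 50.85
eef_pos: [0.5696, 0.2962, 0.1147]
t: 51.35
eef_pos: [0.5697, 0.2963, 0.1151]
tool_rot: [-1.047, -1.433, 1.432]
ft_force: [-1.1, 1.2, 4.3]
finger_gap: 0.0367
ft_force: [-1.7, 1.2, 3.7]
finger_gap: 0.0369
[0.295 0.369 0.049] 0.438
ft_force: [-1.3, 1.7, 3.2]
finger_gap: 0.0368
[0.477 0.34  0.101] 0.7
ft_force: [-1.5, 3.0, 3.5]
finger_gap: 0.0366
[0.606 0.248 0.281] 0.962
ft_force: [0.1, 4.4, 2.7]
finger_gap: 0.0363
[0.786 0.149 0.174] 1.223
ft_force: [-0.8, 4.2, 3.8]
finger_gap: 0.0365
[0.85  0.095 0.252] 1.485
ft_force: [0.8, 4.3, 1.6]
finger_gap: 0.0362
[ 0.904 -0.142  0.242] 1.747
t 52.55 p [0.5702 0.2973 0.1151] toolz yaw 107.41 tilt [ 0.002 -1.     0.001] q [0.48 0.49 0.07 1.15 0.   1.75] gap 0.0362 F [0.8 4.3 1.6]
jaw y 0.07274128092899743 423
[np.int32(1850), np.float64(561.4), np.float64(6.8), np.float64(119.6), np.float64(110.6), np.float64(-1.9), np.float64(39.2), array([560.7,   7. ])]
```

Torque stepped from 0.1 to about 0.25 N m, so the clutch is slipping. I'll turn another 30° to confirm, then release.

```bash

for i in 1 2; do python3 -m pendant '[{"x":0,"y":0,"z":0,"ax":0,"ay":0.125,"az":0},{"x":0,"y":0,"z":0,"ax":0,"ay":0.25,"az":0}]' | tail -2; python3 -c "
from h import *
o=r.get_obs(); print(np.round(o['ft_torque'],3),np.round(o['qpos'][5],3))"; done
python3 -m pendant '[{"x":0,"y":0,"z":0,"ax":0,"ay":0,"az":0},{"x":0,"y":0,"z":0,"ax":0,"ay":0,"az":0},{"x":0,"y":0,"z":0,"ax":0,"ay":0,"az":0},{"x":0,"y":0,"z":0,"ax":0,"ay":0,"az":0}]' 0.4
python3 - <<'E'
from h import *
plan()
d=snap('top'); W=pts(d); k=(W[...,2]>.0605)&(W[...,2]<.07)&(W[...,1]>-.03)&(W[...,1]<.225)&(abs(W[...,0]-.566)<.07); print('jaw y',np.median(W[k][:,1]),k.sum())
for s in slats(d,W,zlo=.03,zhi=.048,box=(.45,.68,-.06,.2)): print([np.round(x,1) for x in s])
d=snap('wrist'); cv2.imwrite('pics/w9.png',d['image'][:,:,::-1])
E
```

```text
ft_force: [1.5, 4.1, 1.3]
finger_gap: 0.0363
[ 1.047 -0.317  0.241] 2.006
ft_force: [1.9, 5.5, 1.7]
finger_gap: 0.0361
[ 1.037 -0.402  0.182] 2.268
t: 53.4
eef_pos: [0.5696, 0.2959, 0.1147]
tool_rot: [-1.565, 0.167, -0.167]
ft_force: [-0.9, 0.7, 0.3]
finger_gap: 0.0602
t 53.4 p [0.5696 0.2959 0.1147] toolz yaw 77.81 tilt [-0.    -1.    -0.001] q [ 0.48  0.49  0.07  1.15 -0.    2.26] gap 0.0602 F [-0.9  0.7  0.3]
jaw y 0.07289125289190579 429
[np.int32(1852), np.float64(561.2), np.float64(6.8), np.float64(119.2), np.float64(110.6), np.float64(-1.8), np.float64(39.2), array([560.7,   7.1])]
```

Jaw position is unchanged through the extra clicks. Grip and lift the key straight off.

```bash

python3 -m pendant '[{"x":0,"y":0,"z":0,"ax":0,"ay":0,"az":0},{"x":0,"y":0,"z":0,"ax":0,"ay":0,"az":0},{"x":0,"y":0,"z":0,"ax":0,"ay":0,"az":0},{"x":0,"y":0,"z":0,"ax":0,"ay":0,"az":0},{"x":0,"y":0,"z":0,"ax":0,"ay":0,"az":0}]' -1 60
python3 -m pendant '[{"x":0,"y":-0.03,"z":0,"ax":0,"ay":0,"az":0},{"x":0,"y":-0.06,"z":0,"ax":0,"ay":0,"az":0},{"x":0,"y":-0.09,"z":0,"ax":0,"ay":0,"az":0},{"x":0,"y":-0.13,"z":0,"ax":0,"ay":0,"az":0},{"x":0,"y":-0.2,"z":0,"ax":0,"ay":0,"az":0},{"x":0,"y":-0.4,"z":0,"ax":0,"ay":0,"az":0},{"x":0,"y":-0.65,"z":0,"ax":0,"ay":0,"az":0},{"x":0,"y":-0.7,"z":0,"ax":0,"ay":0,"az":0}]'
python3 - <<'E'
from h import *
plan((.524,-.4235,.25,77.8))
d=snap('top'); W=pts(d); k=(W[...,2]>.0605)&(W[...,2]<.07)&(W[...,1]>-.03)&(W[...,1]<.225)&(abs(W[...,0]-.566)<.07); print('jaw y',np.median(W[k][:,1]),k.sum())
for s in slats(d,W,zlo=.03,zhi=.048,box=(.45,.68,-.06,.2)): print([np.round(x,1) for x in s])
E
```

```text
t: 54.0
eef_pos: [0.57, 0.2962, 0.1151]
tool_rot: [-1.564, 0.168, -0.169]
ft_force: [1.3, -0.7, 3.6]
finger_gap: 0.0365
t: 54.8
eef_pos: [0.5706, 0.2971, 0.2615]
tool_rot: [-1.56, 0.163, -0.173]
ft_force: [0.7, -0.2, -1.5]
finger_gap: 0.0366
t 54.8 p [0.5706 0.2971 0.2615] toolz yaw 77.72 tilt [ 0.006 -1.     0.005] q [0.48 0.44 0.36 1.48 0.   2.27] gap 0.0366 F [ 0.7 -0.2 -1.5]
(0.524, -0.4235, 0.25) xyz [ 0.5385  0.0418 -3.5704] a [-0.005  -0.0014  0.0053]
jaw y 0.07278885255873813 425
[np.int32(1849), np.float64(561.1), np.float64(6.9), np.float64(119.1), np.float64(110.8), np.float64(-1.8), np.float64(39.3), array([560.8,   7.1])]
```

```bash

for i in 1 2 3 4; do python3 -m pendant '[{"x":0.135,"y":0,"z":-0.892,"ax":0,"ay":0,"az":0},{"x":0.135,"y":0,"z":-0.892,"ax":0,"ay":0,"az":0},{"x":0.135,"y":0,"z":-0.892,"ax":0,"ay":0,"az":0},{"x":0.135,"y":0,"z":-0.892,"ax":0,"ay":0,"az":0},{"x":0.135,"y":0,"z":-0.892,"ax":0,"ay":0,"az":0},{"x":0.135,"y":0,"z":-0.892,"ax":0,"ay":0,"az":0}]' | head -2; done
python3 - <<'E'
from h import *
plan((.524,-.4235,.0555,77.8))
snap('wrist','w10.png')
E
```

```text
t: 55.45
eef_pos: [0.5575, 0.1156, 0.2542]
t: 56.05
eef_pos: [0.5466, -0.0633, 0.2543]
t: 56.65
eef_pos: [0.5354, -0.2428, 0.2543]
t: 57.25
eef_pos: [0.5242, -0.4225, 0.2543]
t 57.25 p [ 0.5242 -0.4225  0.2543] toolz yaw 77.77 tilt [-0.001 -1.     0.001] q [-0.68  0.5   0.45  1.52  0.    1.11] gap 0.0362 F [-0.   0.2 -2.6]
(0.524, -0.4235, 0.0555) xyz [ 0.001   0.9942 -0.0061] a [-0.0009 -0.0005 -0.0008]
```

View pics/w10.png

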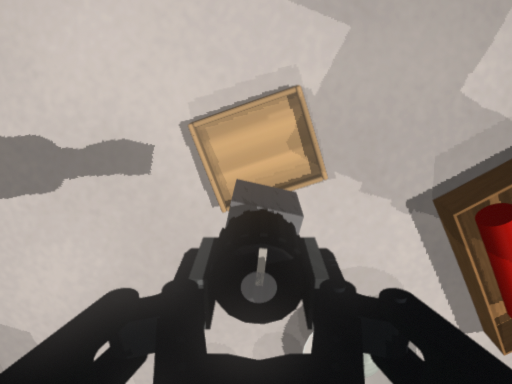

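The key is held upright, and by coordinates it is over the tray's centre. Lower and release.

```bash

python3 -m pendant '[{"x":0,"y":0.25,"z":-0.005,"ax":0,"ay":0,"az":0},{"x":0,"y":0.5,"z":-0.005,"ax":0,"ay":0,"az":0},{"x":0,"y":0.7,"z":-0.005,"ax":0,"ay":0,"az":0},{"x":0,"y":0.85,"z":-0.005,"ax":0,"ay":0,"az":0},{"x":0,"y":0.95,"z":-0.005,"ax":0,"ay":0,"az":0},{"x":0,"y":0.99,"z":-0.005,"ax":0,"ay":0,"az":0},{"x":0,"y":0.993,"z":-0.005,"ax":0,"ay":0,"az":0},{"x":0,"y":0.993,"z":-0.005,"ax":0,"ay":0,"az":0}]'
python3 - <<'E'
from h import *
plan((.524,-.4235,.0548,77.8))
E
```

```text
t: 58.1
eef_pos: [0.5241, -0.4243, 0.0576]
tool_rot: [-1.565, 0.166, -0.168]
ft_force: [0.4, -0.2, -3.2]
finger_gap: 0.0363
t 58.1 p [ 0.5241 -0.4243  0.0576] toolz yaw 77.79 tilt [ 0.001 -1.    -0.001] q [-0.68  0.58  0.08  1.06 -0.    1.1 ] gap 0.0363 F [ 0.4 -0.2 -3.2]
(0.524, -0.4235, 0.0548) xyz [-0.0011  0.0139  0.0037] a [ 0.0008 -0.0002  0.0013]
```

```bash

python3 -m pendant '[{"x":0,"y":0.006,"z":0,"ax":0,"ay":0,"az":0},{"x":0,"y":0.013,"z":0,"ax":0,"ay":0,"az":0},{"x":0,"y":0.013,"z":0,"ax":0,"ay":0,"az":0}]'
python3 -m pendant '[{"x":0,"y":0,"z":0,"ax":0,"ay":0,"az":0},{"x":0,"y":0,"z":0,"ax":0,"ay":0,"az":0},{"x":0,"y":0,"z":0,"ax":0,"ay":0,"az":0},{"x":0,"y":0,"z":0,"ax":0,"ay":0,"az":0},{"x":0,"y":0,"z":0,"ax":0,"ay":0,"az":0}]' 0.6
python3 -m pendant '[{"x":0,"y":-0.1,"z":0,"ax":0,"ay":0,"az":0},{"x":0,"y":-0.3,"z":0,"ax":0,"ay":0,"az":0},{"x":0,"y":-0.55,"z":0,"ax":0,"ay":0,"az":0},{"x":0,"y":-0.8,"z":0,"ax":0,"ay":0,"az":0},{"x":0,"y":-0.9,"z":0,"ax":0,"ay":0,"az":0}]'
python3 -m pendant '[{"x":-0.9,"y":-0.1,"z":0.3,"ax":0,"ay":0,"az":0},{"x":-0.9,"y":-0.1,"z":0.3,"ax":0,"ay":0,"az":0},{"x":-0.9,"y":-0.1,"z":0.3,"ax":0,"ay":0,"az":0},{"x":-0.9,"y":-0.1,"z":0.3,"ax":0,"ay":0,"az":0},{"x":-0.9,"y":-0.1,"z":0.3,"ax":0,"ay":0,"az":0},{"x":-0.9,"y":-0.1,"z":0.3,"ax":0,"ay":0,"az":0}]'
python3 - <<'E'
from h import *
plan()
d=snap('top','top11.png'); W=pts(d); z=W[...,2]
k=(z>.0605)&(z<.07)&(W[...,1]>-.03)&(W[...,1]<.225)&(abs(W[...,0]-.566)<.07); print('jaw y',np.median(W[k][:,1]))
for s in slats(d,W,zlo=.03,zhi=.048,box=(.45,.68,-.06,.2)): print([np.round(x,1) for x in s])
k=(z>.07)&(z<.1)&(abs(W[...,0]-.524)<.07)&(abs(W[...,1]+.4235)<.06); p=W[k]; print('knob',len(p),np.round(p.mean(0),4))
for u,v in ((256,136),(195,140),(321,143)):
    c=W[v,u]; k=(z>.07)&(np.hypot(W[...,0]-c[0],W[...,1]-c[1])<.05); q=cv2.minAreaRect((W[k][:,:2]*1000).astype(np.float32)); print(np.round(W[k].mean(0),4))
d=snap('scene'); cv2.imwrite('pics/sc11.png',cv2.resize(d['image'][90:330,60:420,::-1],None,fx=2,fy=2))
E
```

```text
t: 58.4
eef_pos: [0.5238, -0.4253, 0.0553]
tool_rot: [-1.565, 0.167, -0.17]
ft_force: [0.8, 2.0, 4.4]
finger_gap: 0.0363
t: 58.9
eef_pos: [0.523, -0.4251, 0.0537]
tool_rot: [-1.564, 0.169, -0.169]
ft_force: [1.4, -0.2, -1.0]
finger_gap: 0.0679
t: 59.4
eef_pos: [0.5241, -0.4259, 0.2394]
tool_rot: [-1.568, 0.164, -0.173]
ft_force: [0.3, 0.1, -0.3]
finger_gap: 0.0682
t: 60.0
eef_pos: [0.3597, -0.328, 0.2547]
tool_rot: [-1.566, 0.168, -0.17]
ft_force: [0.6, -0.1, 0.7]
finger_gap: 0.0683
t 60.0 p [ 0.3597 -0.328   0.2547] toolz yaw 77.67 tilt [ 0.002 -1.    -0.001] q [-0.74  0.16 -0.05  1.35 -0.    1.05] gap 0.0683 F [ 0.6 -0.1  0.7]
jaw y 0.0726529841337406
[np.int32(1854), np.float64(561.3), np.float64(6.8), np.float64(120.1), np.float64(110.4), np.float64(-1.8), np.float64(39.3), array([560.5,   7.1])]
knob 200 [ 0.524  -0.4248  0.0813]
[ 0.7665 -0.0735  0.1118]
[0.7614 0.0864 0.0964]
[ 0.7512 -0.2421  0.0887]
```

View pics/top11.png

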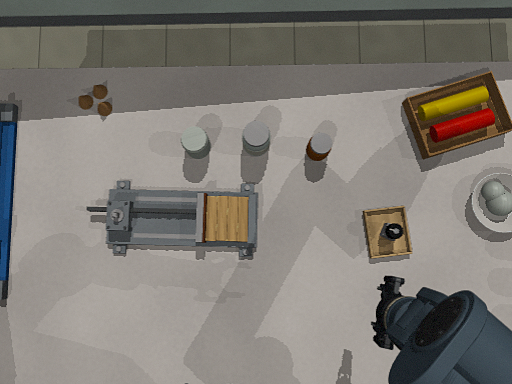

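View pics/sc11.png

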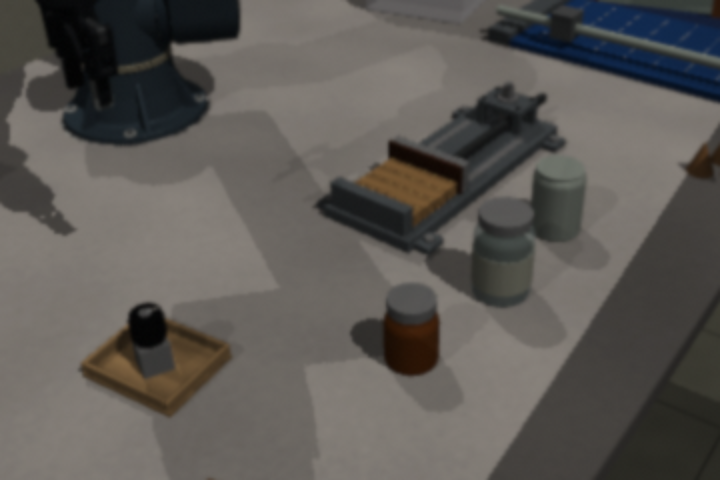

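Both pictures agree: four slats fill the gap between jaw (200) and fence (250), the key stands upright in its tray at (392,232), and the bystanders are unmoved.

```bash
python3 -c "
from cell import r
print(r.sign_off())"
```

```text
the job is handed in; nothing more can be done
None
```

The job is handed in: all four slats are clamped in the rack clamp and the key is standing in its tray. The arm was clear of everything at 60 s of the 210 s.

- **Slats:** I laid them lengthwise on the bed. One was found knocked sideways with its end about 5.5 mm out of line, so I pushed it back before winding. The last close check, before winding, showed the ends in line and the slats centred on the bed to about 1 mm.
- **Winding:** I fitted the key onto the spindle and wound the jaw clockwise about 700°, regripping twice. Torque rose from about 0.1 to 0.25 N m, and the jaw stayed put through another 30° of turning, so I took it that the clutch was clicking. I saw no direct reading of the clutch.
- **Final check:** The slats measured about 120 x 110.5 mm, against 120 x 112 mm nominal, and the jaw had not moved since the clutch slipped. The key stood upright near the centre of the tray, and the jars and tin were within 0.5 mm of where they started.
- **Disagreement:** The top and wrist cameras differed by 2–3 mm in y. I aimed between them when fitting the key, and it went on with no noticeable side force.

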